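# Line up batten offcuts by length on the grading board

### The arm

A 6-joint arm with a two-finger parallel gripper is mounted at the origin on the work surface. World frame = base frame: x ahead of the robot, y to its left, z up, the work surface at z = 0. Lengths are in mm, angles in rad, forces in N, time in s.
With the tool pointing down it reaches from about 275 to 1000 mm from the base axis. Payload 8.4 kg.
Tool frame: the origin (TCP) lies on the centre line of the jaws, within the pads' length; the fingertips stand 22 mm ahead of it and the grasp point (between the pads) lies 3 mm ahead of it; z points along the fingers, x is the direction in which the jaws open and shut, and the axes are right-handed (so a half turn about z gives the same grasp; the last joint's range is limited). The gripper opens to 85 mm and grips with 20 to 120 N. Pads are 22 mm wide; open, the fingers measure 114 mm over their backs; the gripper's body (76 mm by 85 mm) begins 54 mm behind the grasp point. The pads swing forward as they close: fully open they stand 13 mm farther back than shut.
Start: joints at [1.28, 0.353, 1.633, -0, 1.155, -0.002], TCP at [178, 599.119, 253.281] pointing down, gripper open.
Joint ranges: [-2.63, 2.63], [-0.92, 2.1], [0.06, 2.66], [-1.3, 4.44], [0, 2.69], [-3.02, 3.02]. Speed limits (rad/s): [2.22, 2.22, 2.79, 3.14, 3.14, 3.14].

### API

Orientations are given as [roll, pitch, yaw] about the fixed x, y, z axes, in that order (R = Rz(yaw) Ry(pitch) Rx(roll)).
In Python, from rig import status, viewer, job gives the robot as it stands.
- The arm moves only by the tool send_rows, never from a script. Its argument "plan" is a list of rows, each a list of 3 entries, a list of its own where there are three numbers: the shift along the tool's x, y, z in m, then the turn, a rotation vector about the tool's x, y, z in rad, then the opening, from -1 (shut) to 1 (fully open). In form: [[[x, y, z], [rx, ry, rz], jaw], ...]. A call has exactly 5 rows; each row is the pose to reach, as a shift and turn from the pose measured when the call began, along the tool's axes at that moment; what a row does not reach only later rows make up. A row lasts 1/12 s, in which the tool goes at most 41.7 mm and 7.16 degrees, less where a joint would pass 70% of its speed; a pose out of reach is approached as far as the arm can. A call with a gripper value outside its range is refused whole. The fingers move at their own pace and stop on an object; "squeeze" is the grip in N (left out, the last holds). Time passes only in rows, so rows that repeat a pose let the fingers close, or fill a call up. It gives the time, the measured TCP pose, the force and the opening at its end, in the units of the state.
- status.sense(): the state, without advancing time (a new reading comes with each control period).
- viewer.grab_frame(name): name is "scene" or "top" or "wrist"; returns the picture (384x512x3 uint8, red, green, blue); there is no depth.
- viewer.camera_params(name): a dict with "intrinsics" (3x3 intrinsics, pixels), "dist_coeffs" ([k1, k2, p1, p2, k3] as OpenCV has them; the pictures are not rectified), "xyz" and "orientation" of the camera in the world. Camera axes: x right, y down, z forward; pixel columns grow to the right and rows downward; lengths in mm; the calibration is good to about 2 mm. A picture is of the moment at which its call begins: read the wrist's pose just before it. camera_params takes no time and is no camera call; for the wrist camera it gives the pose at the moment of the call.
- job.sign_off(): hands the job in, once; it reports no verdict.
Trained networks look in the newest picture that a camera, given by its name, has taken for a name from the list of things; names that differ only in an ending like _2 or _b are one class to them, and where a whole thing is asked for, a point or a joint stands for the part that bears it (a point fixed in the world has none). Each returns a list of dicts, best first, with "p" (0 to 1); they miss things now and then, are a little off and sometimes report something else, mostly with a low value. They report only what shows in the picture. A call takes as long as a camera call. They do not tell look-alikes from the thing itself.
- viewer.cut_out(label, camera): "mask" (384x512 bool, what is visible of it) and "extent" ([left, top, width, height] in pixels, round what is visible of it).
The state is a dict: "clock": time; "qpos": joint angles; "qvel": joint speeds; "joint_efforts": joint torques, N m; "eef_pos": TCP position; "tcp_rot": TCP orientation; "contact_force": force on the tool from outside, world axes, zero at the start; "wrist_torque": the same for the moment, N m; "opening": opening from 0.0 (shut) to 1.0 (fully open).
Only numpy, scipy, OpenCV 4.12 (cv2) and the standard library are available. Lean on these libraries where they do the work, as an engineer would, in place of code of your own. Each camera call takes 0.05 s, during which the arm holds its last target.

### The job

Sort the four square wooden battens by length on the grading board: lay one on each black strip, the shortest next to the yellow end stop and each next one longer, up to the longest next to the blue end stop. Each batten should lie flat along its strip, centred on it, and all four must be let go and at rest at the end.

Things in the scene. Friction and masses are not known exactly. Their poses are not given: they have to be found in the camera images.
- batten_50_mid (a point): Centre of the loose shortest batten: a pale square wooden bar 50 mm long (along its x axis), 28 mm wide (y) and 28 mm high (z), about 25 g; at the start it lies flat on a dark green mat whose top is 2 mm above the table. It can be gripped from above across its 28 mm width.
- batten_75_mid (a point): Centre of the loose second shortest batten: a dark brown square wooden bar 75 mm long (along its x axis), 28 mm wide (y) and 28 mm high (z), about 37 g; at the start it lies flat on a dark green mat whose top is 2 mm above the table. It can be gripped from above across its 28 mm width.
- batten_100_mid (a point): Centre of the loose third shortest batten: a pale square wooden bar 100 mm long (along its x axis), 28 mm wide (y) and 28 mm high (z), about 50 g; at the start it lies flat on a dark green mat whose top is 2 mm above the table. It can be gripped from above across its 28 mm width.
- batten_125_mid (a point): Centre of the loose longest batten: a dark brown square wooden bar 125 mm long (along its x axis), 28 mm wide (y) and 28 mm high (z), about 62 g; at the start it lies flat on a dark green mat whose top is 2 mm above the table. It can be gripped from above across its 28 mm width.
- strip_a: One of four equal fixed black rubber strips in a row 80 mm apart on a white board; this one is at one end of the row, beside an end stop. 150 mm long (x axis), 44 mm wide (y axis, the direction of the row), 3 mm thick; origin at the centre of its underside, 6 mm above the table, so its top is 9 mm above the table. A thin white line crosses it at its middle. The board may be turned and may stand left or right of the mat.
- strip_b: One of four equal fixed black rubber strips in a row 80 mm apart on a white board; this one is next to strip_a. 150 mm long (x axis), 44 mm wide (y axis, the direction of the row), 3 mm thick; origin at the centre of its underside, 6 mm above the table, so its top is 9 mm above the table. A thin white line crosses it at its middle. The board may be turned and may stand left or right of the mat.
- strip_c: One of four equal fixed black rubber strips in a row 80 mm apart on a white board; this one is between strip_b and strip_d. 150 mm long (x axis), 44 mm wide (y axis, the direction of the row), 3 mm thick; origin at the centre of its underside, 6 mm above the table, so its top is 9 mm above the table. A thin white line crosses it at its middle. The board may be turned and may stand left or right of the mat.
- strip_d: One of four equal fixed black rubber strips in a row 80 mm apart on a white board; this one is at the other end of the row, beside the other end stop. 150 mm long (x axis), 44 mm wide (y axis, the direction of the row), 3 mm thick; origin at the centre of its underside, 6 mm above the table, so its top is 9 mm above the table. A thin white line crosses it at its middle. The board may be turned and may stand left or right of the mat.
- stop_yellow: Fixed yellow end stop, a low bar 120 x 24 x 20 mm, lying parallel to the strips, 70 mm beyond the centre line of the last strip at its end of the row; marks the end of the shortest batten. Either stop may be at either end of the row. Origin at the centre of its underside, 6 mm above the table.
- stop_blue: Fixed blue end stop, a low bar 120 x 24 x 20 mm, lying parallel to the strips, 70 mm beyond the centre line of the last strip at its end of the row; marks the end of the longest batten. Either stop may be at either end of the row. Origin at the centre of its underside, 6 mm above the table.
Not all that is in view belongs to the job. Leave any grey or purple look-alike of the part that bears batten_50_mid alone.

How it is judged:
By the outcome, as a careful person would: the job done as asked, in the order asked, and still so for the second after the job is handed in, with the robot touching nothing.
It also fails if it takes over 106 s, if anything falls off the work surface, if the arm or the gripper's body presses on something with over 40 N, if the wrist force passes 120 N, or if a joint passes its speed limit or range.

## Working session

There is one attempt and no reset: what is moved stays moved. The work goes in short steps, Python scripts to look and compute and a tool call to move; the robot and the scene stay as the last step left them, time stands still between calls to the robot, and variables do not carry over. Pictures are saved under pics/ and viewed, and the job is handed in when it is done.

Besides the shell and the picture viewer there is one more tool, called by a JSON object that holds its "op" and its "data". send_rows: Moves the arm, as the interface text tells. Its arguments: {"type":"object","properties":{"plan":{"type":"array"},"squeeze":{"type":"number"}},"required":["plan"]}

```bash
mkdir -p pics; ls; python3 - <<'E'
from rig import status, viewer, job
import cv2
s=status.sense(); print(s)
for n in ("scene","top"):
    im=viewer.grab_frame(n); cv2.imwrite(f"pics/{n}0.png",im[:,:,::-1])
    print(n,viewer.camera_params(n))
print(viewer.camera_params("wrist"))
im=viewer.grab_frame("wrist"); cv2.imwrite(f"pics/wrist0.png",im[:,:,::-1])
E
```

```text
pics
{'clock': 0.0, 'qpos': array([ 1.27960713e+00,  3.53625521e-01,  1.63412779e+00, -7.46437913e-06,
        1.15519484e+00, -2.38895728e-03]), 'qvel': array([ 0.00049322, -0.00193956, -0.00151815,  0.00139436,  0.00146979,
        0.00033164]), 'joint_efforts': array([ 1.22195805e-03, -6.05260348e+01, -3.42077565e+01, -5.79696393e-05,
        9.27429297e-03,  7.52773758e-05]), 'eef_pos': array([177.87080891, 598.69686425, 252.57850478]), 'tcp_rot': array([3.14158907e+00, 1.35551171e-03, 1.28199911e+00]), 'contact_force': array([ 0.60385723, -0.43172479, -0.28344078]), 'wrist_torque': array([-0.00644571,  0.00921799, -0.01743079]), 'opening': 1.0019191693983305}
scene {'intrinsics': array([[431.64279217,   0.        , 261.12050256],
       [  0.        , 431.64279217, 187.97292139],
       [  0.        ,   0.        ,   1.        ]]), 'dist_coeffs': array([-0.15195769,  0.        ,  0.        ,  0.        ,  0.        ]), 'xyz': array([1148.172057  ,  614.07715202, 1142.96569556]), 'orientation': array([-2.48915902e+00, -1.10510977e-03,  2.39351702e+00])}
top {'intrinsics': array([[348.85294649,   0.        , 253.39900876],
       [  0.        , 348.85294649, 191.97037776],
       [  0.        ,   0.        ,   1.        ]]), 'dist_coeffs': array([0.01502999, 0.        , 0.        , 0.        , 0.        ]), 'xyz': array([467.85607314, -31.61379407, 962.57315033]), 'orientation': array([-3.0270019 ,  0.00456034, -1.58887576])}
{'intrinsics': array([[331.70515435,   0.        , 253.18900061],
       [  0.        , 331.70515435, 196.45298591],
       [  0.        ,   0.        ,   1.        ]]), 'dist_coeffs': array([-0.07248847,  0.        ,  0.        ,  0.        ,  0.        ]), 'xyz': array([ 97.39171364, 623.02524991, 371.7589775 ]), 'orientation': array([2.81377478e+00, 1.60698629e-03, 1.28152878e+00])}
```

View pics/top0.png

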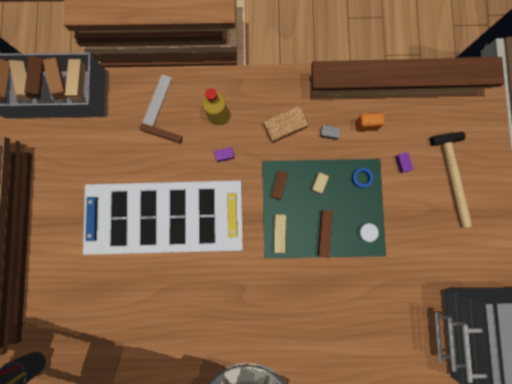

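View pics/scene0.png

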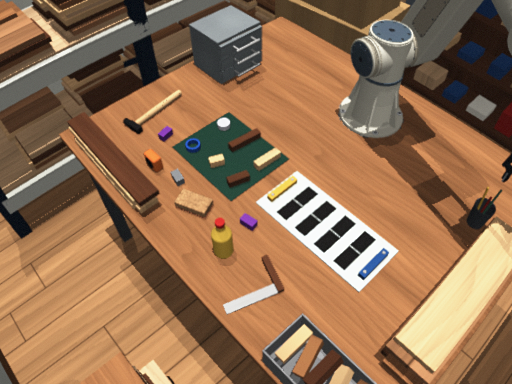

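```bash
cat > h.py <<'E'
import numpy as np, cv2
from scipy.spatial.transform import Rotation as R
from scipy.optimize import minimize
def cam(p): return p['intrinsics'],p['dist_coeffs'],np.array(p['xyz']),R.from_euler('xyz',p['orientation']).as_matrix()
def proj(P,p):
    K,d,t,M=cam(p); rv=cv2.Rodrigues(M.T)[0]; return cv2.projectPoints(np.asarray(P,float),rv,-M.T@t,K,d)[0][:,0]
def back(uv,z,p):
    K,d,t,M=cam(p); q=cv2.undistortPoints(np.asarray(uv,float).reshape(-1,1,2),K,d)[:,0]
    v=np.c_[q,np.ones(len(q))]@M.T; s=(z-t[2])/v[:,2]; return t+v*s[:,None]
def box(x,y,yaw,z0,L,W=28,H=28):
    c=np.array([[a*L/2,b*W/2,h] for a in(-1,1) for b in(-1,1) for h in(0,H)])
    c[:,:2]=c[:,:2]@np.array([[np.cos(yaw),np.sin(yaw)],[-np.sin(yaw),np.cos(yaw)]]); return c+[x,y,z0]
def render(P,p,shape):
    h=cv2.convexHull(proj(P,p).astype(np.float32))[:,0]; S=4
    m=np.zeros((shape[0]*S,shape[1]*S),np.uint8)
    cv2.fillConvexPoly(m,np.round(((h+.5)*S-.5)*16).astype(np.int32),255,shift=4)
    return cv2.resize(m,shape[::-1],interpolation=cv2.INTER_AREA)/255.
def fit(mask,p,z0,L,g=None):
    """mask bool; fit box pose"""
    ys,xs=np.nonzero(mask); uv=np.c_[xs,ys]; c=back(uv,z0+20,p)[:,:2]
    m=c.mean(0); 
    if g is None:
        e=np.linalg.svd(c-m,full_matrices=False)[2][0]; yaw=np.arctan2(e[1],e[0])
    else: yaw=g
    mf=mask.astype(float)
    f=lambda q: np.abs(render(box(q[0],q[1],q[2]/50,z0,L),p,mask.shape)-mf).sum()
    r=minimize(f,[m[0],m[1],yaw*50],method='Nelder-Mead',options=dict(initial_simplex=[[m[0],m[1],yaw*50],[m[0]+4,m[1],yaw*50],[m[0],m[1]+4,yaw*50],[m[0],m[1],yaw*50+5]],xatol=.05,fatol=.05))
    x,y,a=r.x; return x,y,((a/50+np.pi/2)%np.pi)-np.pi/2,r.fun/mf.sum()
E
python3 - <<'E'
from rig import status, viewer, job
from h import *
import pickle
names=dict(batten_50_mid=50,batten_75_mid=75,batten_100_mid=100,batten_125_mid=125)
for c in("top","scene"):
    im=viewer.grab_frame(c); p=viewer.camera_params(c)
    for n,L in names.items():
        for r in viewer.cut_out(n,c)[:3]:
            m=np.asarray(r['mask']); 
            print(c,n,round(r['p'],2),r['extent'],m.sum(),np.round(fit(m,p,2,L),3))
    for n in('strip_a','stop_yellow','stop_blue'):
        for r in viewer.cut_out(n,c)[:6]:
            m=np.asarray(r['mask']); ys,xs=np.nonzero(m); 
            print(c,n,round(r['p'],2),r['extent'],m.sum(),np.round(back(np.c_[xs,ys],9 if 'st' in n else 20,p).mean(0),1))
E
```

```text
top batten_50_mid 0.83 [395.0, 154.7, 19.7, 18.0] 246 [ 6.51022e+02 -4.42087e+02  2.35000e-01  1.66000e-01]
top batten_50_mid 0.82 [319.8, 126.6, 20.6, 13.8] 259 [ 7.40617e+02 -2.43749e+02  1.39100e+00  8.00000e-02]
top batten_50_mid 0.66 [313.9, 172.7, 14.8, 22.2] 192 [ 5.98994e+02 -2.09686e+02 -4.85000e-01  2.19000e-01]
top batten_75_mid 0.66 [272.0, 167.4, 17.2, 30.5] 275 [ 5.97269e+02 -9.95150e+01 -3.24000e-01  1.31000e-01]
top batten_100_mid 0.69 [272.4, 214.8, 15.9, 38.3] 429 [ 4.63971e+02 -9.73370e+01 -6.90000e-02  6.00000e-02]
top batten_125_mid 0.77 [314.0, 207.4, 21.8, 52.2] 611 [ 4.61102e+02 -2.18757e+02 -1.23000e-01  7.40000e-02]
top strip_a 0.7 [110.0, 190.0, 17.6, 56.2] 898 [513. 339.   9.]
top strip_a 0.64 [197.5, 190.3, 20.4, 54.8] 923 [517.6 100.3   9. ]
top strip_a 0.57 [138.4, 188.7, 17.5, 58.2] 929 [512.3 259.1   9. ]
top strip_a 0.55 [169.5, 190.0, 16.5, 55.4] 886 [514.9 179.2   9. ]
top stop_yellow 0.92 [225.1, 191.2, 13.7, 44.1] 469 [522.8  30.9   9. ]
top stop_yellow 0.67 [310.5, 169.8, 19.7, 23.5] 207 [ 601.1 -212.2    9. ]
scene batten_50_mid 0.75 [209.2, 15
[... 499 characters left out ...]
2  3.77000e-01]
scene batten_100_mid 0.59 [333.9, 233.1, 37.8, 37.5] 642 [ 5.24996e+02  3.43757e+02 -8.80000e-02  3.71000e-01]
scene batten_125_mid 0.66 [229.3, 128.4, 32.1, 23.6] 336 [ 4.56767e+02 -2.16109e+02 -7.40000e-02  1.41000e-01]
scene batten_125_mid 0.36 [313.5, 219.7, 39.0, 36.2] 611 [ 5.20158e+02  2.65250e+02 -4.50000e-02  2.20000e-01]
scene strip_a 0.85 [313.4, 217.9, 39.1, 32.9] 610 [512.7 261.2   9. ]
scene strip_a 0.78 [334.5, 231.5, 38.7, 37.0] 638 [513.9 342.5   9. ]
scene strip_a 0.76 [297.8, 199.2, 35.8, 35.7] 531 [512.2 180.4   9. ]
scene strip_a 0.67 [281.5, 185.7, 39.7, 34.7] 578 [508.6 101.4   9. ]
scene stop_blue 0.79 [361.7, 249.2, 25.6, 31.1] 298 [507.6 409.9   9. ]
```

```bash
python3 - <<'E'
import cv2
im=cv2.imread('pics/top0.png')
cv2.imwrite('pics/c0.png',cv2.resize(im[150:265,75:395],None,fx=2.5,fy=2.5,interpolation=cv2.INTER_CUBIC))
E
```

```text
(no output)
```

View pics/c0.png

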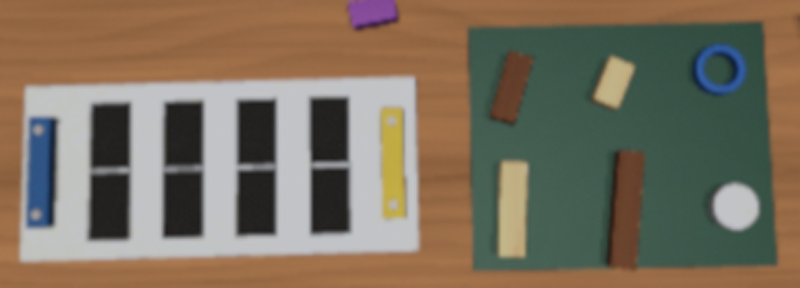

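View pics/wrist0.png

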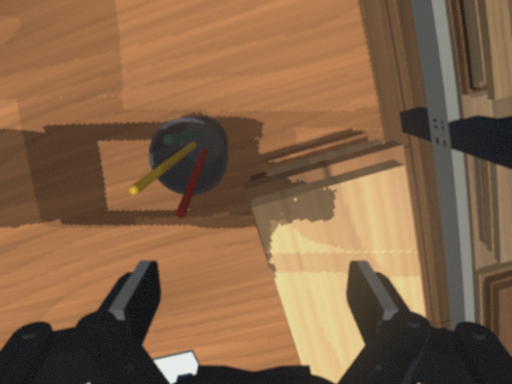

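```bash
cat > seg.py <<'E'
from h import *
# hand boxes (x0,y0,x1,y1) in pictures for battens
B={'top':{50:(311,170,331,196),75:(270,168,290,203),100:(270,210,290,257),125:(314,206,336,259)},
   'scene':{50:(203,149,229,170),75:(222,166,254,190),100:(248,145,285,172),125:(224,125,265,153)}}
def batten_mask(im,b):
    x0,y0,x1,y1=b; f=im.astype(int); m=np.zeros(im.shape[:2],bool)
    s=f[y0:y1,x0:x1]; m[y0:y1,x0:x1]=(s[...,0]-s[...,1]>-2)
    n,l,st,_=cv2.connectedComponentsWithStats(m.astype(np.uint8)); k=1+np.argmax(st[1:,4]); return l==k
def board(im,p,roi):
    x0,y0,x1,y1=roi; g=im.max(2); m=np.zeros(g.shape,np.uint8); m[y0:y1,x0:x1]=(g[y0:y1,x0:x1]<95)
    n,l,st,c=cv2.connectedComponentsWithStats(m); out=[]
    for k in range(1,n):
        if st[k,4]>60: out.append(np.r_[back([c[k]],9,p)[0][:2],st[k,4]])
    return np.array(out)
E
python3 - <<'E'
from rig import viewer
from seg import *
for c in('top','scene'):
    im=cv2.imread(f'pics/{c}0.png')[:,:,::-1]; p=viewer.camera_params(c); o=im[:,:,::-1].copy()
    for L,b in B[c].items():
        m=batten_mask(im,b); q=fit(m,p,2,L); print(c,L,m.sum(),np.round(q,3))
        h=cv2.convexHull(np.round(proj(box(*q[:3],2,L),p)).astype(np.int32)); cv2.polylines(o,[h],1,(255,0,255),1)
    print(np.round(board(im,p,(100,182,220,252) if c=='top' else (270,170,390,290)),1))
    cr=o[140:270,75:395] if c=='top' else o[120:290,160:400]
    cv2.imwrite(f'pics/f_{c}.png',cv2.resize(cr,None,fx=2.5,fy=2.5))
E
```

```text
top 50 242 [ 5.98899e+02 -2.11001e+02 -4.13000e-01  6.60000e-02]
top 75 307 [ 5.96005e+02 -9.97250e+01 -3.06000e-01  6.80000e-02]
top 100 459 [ 4.63647e+02 -9.67470e+01 -2.60000e-02  6.50000e-02]
top 125 604 [ 4.59116e+02 -2.19379e+02 -1.17000e-01  1.16000e-01]
[[554.1 101.  375. ]
 [552.1 260.1 378. ]
 [553.  180.6 376. ]
 [551.4 339.5 373. ]
 [476.5  99.5 368. ]
 [475.5 339.5 397. ]
 [475.9 259.1 388. ]
 [476.2 180.2 388. ]]
scene 50 184 [ 5.93513e+02 -2.10155e+02 -4.03000e-01  7.00000e-02]
scene 75 260 [ 5.90669e+02 -9.96950e+01 -2.90000e-01  8.80000e-02]
scene 100 401 [ 4.58291e+02 -9.68440e+01 -3.60000e-02  2.04000e-01]
scene 125 475 [ 4.48048e+02 -2.18240e+02 -1.10000e-01  2.61000e-01]
[[473.4 101.9 198. ]
 [551.2 103.  232. ]
 [472.9 182.  217. ]
 [550.6 182.9 247. ]
 [472.5 262.5 242. ]
 [549.4 262.7 267. ]
 [471.4 342.  258. ]
 [549.4 342.3 289. ]]
```

View pics/f_top.png

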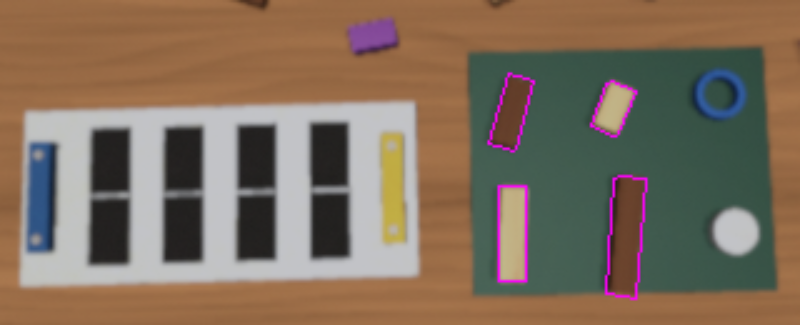

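View pics/f_scene.png

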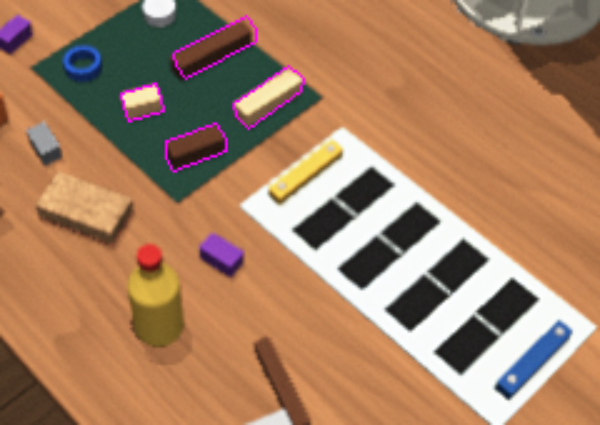

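```bash
cat > go.py <<'E'
import sys
from rig import status
from h import *
s=status.sense(); M=R.from_euler('xyz',s['tcp_rot']); x,y,z,yaw=map(float,sys.argv[1:5])
T=R.from_euler('xyz',[np.pi,0,yaw]); d=M.inv().apply(np.array([x,y,z])-s['eef_pos'])/1000; r=(M.inv()*T).as_rotvec()
print(round(s['clock'],2),np.round(s['eef_pos'],1),np.round(s['tcp_rot'],3),'op',round(s['opening'],3),'F',np.round(s['contact_force'],1)); print(np.round(d,4).tolist(),np.round(r,3).tolist())
E
python3 go.py 470 220 250 1.5708
```

```text
0.95 [178.  599.1 253.3] [ 3.142 -0.     1.282] op 0.995 F [-0.7  0.7 -0.6]
[-0.2803, 0.3879, 0.0033] [0.0, -0.0, -0.289]
```

{"op": "send_rows", "data": {"plan": [[[-0.28,0.388,0.003],[0,0,-0.289],0.1],[[-0.28,0.388,0.003],[0,0,-0.289],0.1],[[-0.28,0.388,0.003],[0,0,-0.289],0.1],[[-0.28,0.388,0.003],[0,0,-0.289],0.1],[[-0.28,0.388,0.003],[0,0,-0.289],0.1]]}}

```text
clock: 1.37
eef_pos: [305.6, 433.0, 252.1]
tcp_rot: [3.141, -0.0, 1.572]
contact_force: [0.7, 0.4, 1.0]
opening: 0.556
```

```bash
python3 go.py 470 220 250 1.5708
```

```text
1.37 [305.6 433.  252.1] [ 3.141 -0.     1.572] op 0.556 F [0.7 0.4 1. ]
[-0.2132, 0.1641, 0.0021] [0.0, -0.0, 0.001]
```

Jaw 0.1 gives about 0.55 opening (≈47 mm).

{"op": "send_rows", "data": {"plan": [[[-0.213,0.164,0.002],[0,0,0],0.1],[[-0.213,0.164,0.002],[0,0,0],0.1],[[-0.213,0.164,0.002],[0,0,0],0.1],[[-0.213,0.164,0.002],[0,0,0],0.1],[[-0.213,0.164,0.002],[0,0,0],0.1]]}}

```text
clock: 1.78
eef_pos: [432.9, 267.7, 250.8]
tcp_rot: [3.141, -0.001, 1.572]
contact_force: [-0.1, 0.1, -0.1]
opening: 0.548
```

```bash
python3 go.py 470 220 250 1.5708
```

```text
1.78 [432.9 267.7 250.8] [ 3.141e+00 -1.000e-03  1.572e+00] op 0.548 F [-0.1  0.1 -0.1]
[-0.0478, 0.037, 0.0008] [0.001, -0.001, 0.001]
```

{"op": "send_rows", "data": {"plan": [[[-0.048,0.037,0.001],[0,0,0],0.1],[[-0.048,0.037,0.001],[0,0,0],0.1],[[-0.048,0.037,0.001],[0,0,0],0.1],[[-0.048,0.037,0.001],[0,0,0],0.1],[[-0.048,0.037,0.001],[0,0,0],0.1]]}}

```text
clock: 2.2
eef_pos: [469.7, 219.9, 249.8]
tcp_rot: [3.141, -0.001, 1.572]
contact_force: [-0.7, 0.4, -1.1]
opening: 0.544
```

```bash
python3 - <<'E'
from rig import viewer,status
from seg import *
p=viewer.camera_params('wrist'); im=viewer.grab_frame('wrist'); cv2.imwrite('pics/w1.png',im[:,:,::-1])
print(np.round(board(im,p,(0,0,512,270)),1))
E
python3 go.py 480 -155 250 1.5708
```

```text
[[ 321.2   50.1  108. ]
 [ 515.   -64.8 4562. ]
 [ 472.7  102.7 2335. ]
 [ 472.1  181.6 2445. ]
 [ 471.5  260.4 2331. ]
 [ 471.3  339.9 2305. ]
 [ 504.7  403.   688. ]
 [ 510.2   40.3  427. ]
 [ 547.4  340.7 1833. ]
 [ 548.9  102.9 1856. ]
 [ 556.5  174.6 2335. ]
 [ 556.5  268.2 2292. ]]
2.25 [469.5 220.4 249.8] [ 3.141e+00 -1.000e-03  1.573e+00] op 0.549 F [-0.7  0.1 -0.3]
[-0.3754, 0.0099, -0.0005] [0.001, -0.001, 0.002]
```

View pics/w1.png

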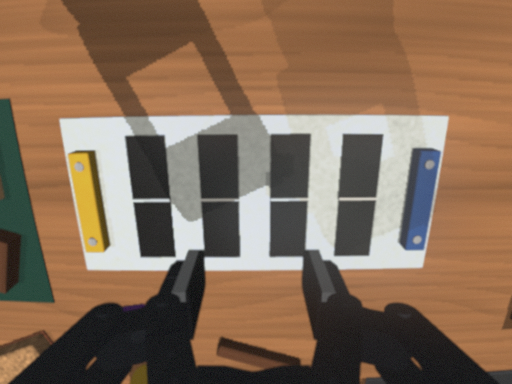

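{"op": "send_rows", "data": {"plan": [[[-0.375,0.01,0],[0,0,0.002],0.1],[[-0.375,0.01,0],[0,0,0.002],0.1],[[-0.375,0.01,0],[0,0,0.002],0.1],[[-0.375,0.01,0],[0,0,0.002],0.1],[[-0.375,0.01,0],[0,0,0.002],0.1]]}}

```text
clock: 2.67
eef_pos: [475.1, 11.2, 249.8]
tcp_rot: [3.141, -0.001, 1.573]
contact_force: [1.7, 0.4, -0.5]
opening: 0.548
```

```bash
python3 go.py 480 -155 250 1.5708
```

```text
2.67 [475.1  11.2 249.8] [ 3.141e+00 -1.000e-03  1.573e+00] op 0.548 F [ 1.7  0.4 -0.5]
[-0.1662, 0.0045, -0.0003] [0.001, -0.001, 0.003]
```

{"op": "send_rows", "data": {"plan": [[[-0.166,0.005,0],[0,0,0.003],0.1],[[-0.166,0.005,0],[0,0,0.003],0.1],[[-0.166,0.005,0],[0,0,0.003],0.1],[[-0.166,0.005,0],[0,0,0.003],0.1],[[-0.166,0.005,0],[0,0,0.003],0.1]]}}

```text
clock: 3.08
eef_pos: [481.0, -159.7, 250.1]
tcp_rot: [3.139, 0.002, 1.568]
contact_force: [0.8, 0.4, 0.5]
opening: 0.55
```

```bash
python3 - <<'E'
from rig import viewer,status
from seg import *
print(status.sense()['eef_pos'])
p=viewer.camera_params('wrist'); im=viewer.grab_frame('wrist'); cv2.imwrite('pics/w2.png',im[:,:,::-1])
est={50:(596,-210.6,-.408),75:(593.5,-99.7,-.3),100:(461,-96.8,-.03),125:(456,-218.8,-.113)}
o=im[:,:,::-1].copy()
for L,q in est.items():
    P=proj(box(*q,2,L),p); x0,y0=np.maximum(np.floor(P.min(0)-12),0).astype(int); x1,y1=np.ceil(P.max(0)+12).astype(int)
    m=batten_mask(im,(x0,y0,x1,y1)); r=fit(m,p,2,L); print(L,m.sum(),np.round(r,3))
    cv2.polylines(o,[cv2.convexHull(np.round(proj(box(*r[:3],2,L),p)).astype(np.int32))],1,(255,0,255),1)
cv2.imwrite('pics/w2f.png',o)
E
```

```text
[ 481.02876738 -159.6557242   250.06137934]
50 1715 [ 5.9624e+02 -2.0897e+02 -4.0400e-01  3.6000e-01]
75 3289 [ 5.95961e+02 -9.09200e+01 -1.30000e-02  5.02000e-01]
100 3071 [ 4.61979e+02 -9.59210e+01 -4.80000e-02  3.50000e-02]
125 4561 [ 4.43677e+02 -2.15904e+02 -1.08000e-01  2.15000e-01]
```

View pics/w2f.png

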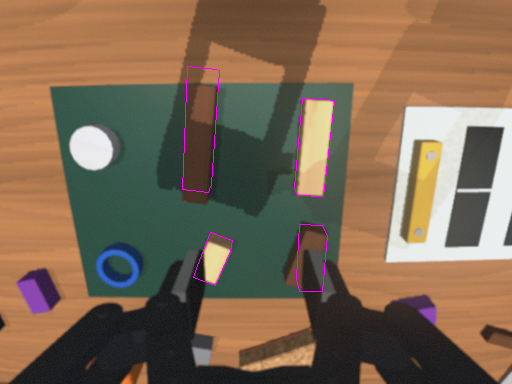

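```bash
python3 - <<'E'
from rig import viewer
from seg import *
im=cv2.imread('pics/w2.png')[:,:,::-1]; p=viewer.camera_params('wrist')
f=im.astype(int)
for b,L in (((175,70,225,208),125),):
    m=batten_mask(im,b); 
    d=(f[...,0]-f[...,1]); m=m&(f.max(2)<125)&(d>10); m[:86]=0
    n,l,st,_=cv2.connectedComponentsWithStats(m.astype(np.uint8)); m=l==1+np.argmax(st[1:,4])
    r=fit(m,p,2,L); print(L,m.sum(),np.round(r,3)); ys,xs=np.nonzero(m); print(xs.min(),xs.max(),ys.min(),ys.max())
m=batten_mask(im,(296,224,326,287)); ys,xs=np.nonzero(m); print(xs.min(),xs.max(),ys.min(),ys.max())
E
python3 go.py 461.5 -96.3 110 1.53
```

```text
125 2919 [ 4.58772e+02 -2.14165e+02 -1.24000e-01  2.36000e-01]
183 217 86 202
296 325 224 286
3.13 [ 480.7 -156.9  249.8] [ 3.14  -0.     1.568] op 0.545 F [-0.2  0.4 -0.5]
[0.0604, -0.0196, 0.1398] [0.002, -0.001, 0.038]
```

{"op": "send_rows", "data": {"plan": [[[0.06,-0.0195,0.14],[0,0,0.038],0.1],[[0.06,-0.0195,0.14],[0,0,0.038],0.1],[[0.06,-0.0195,0.14],[0,0,0.038],0.1],[[0.06,-0.0195,0.14],[0,0,0.038],0.1],[[0.06,-0.0195,0.14],[0,0,0.038],0.1]]}}

```text
clock: 3.55
eef_pos: [457.3, -92.8, 105.6]
tcp_rot: [-3.134, -0.003, 1.533]
contact_force: [-0.8, 0.6, -0.9]
opening: 0.548
```

```bash
python3 - <<'E'
from rig import viewer
import cv2
im=viewer.grab_frame('wrist'); cv2.imwrite('pics/w3.png',im[:,:,::-1])
E
python3 go.py 461.5 -96.3 28 1.531
```

```text
3.6 [459.5 -94.1 108.1] [-3.137e+00 -2.000e-03  1.533e+00] op 0.55 F [ 0.5 -0.5  1.3]
[-0.0022, 0.0024, 0.0801] [-0.004, -0.002, 0.002]
```

View pics/w3.png

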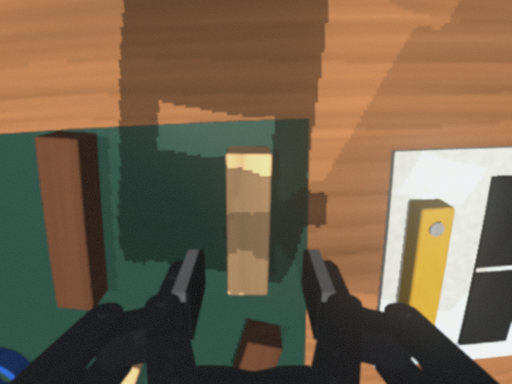

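{"op": "send_rows", "data": {"plan": [[[-0.002,0.0024,0.05],[-0.004,-0.002,0.002],0.1],[[-0.002,0.0024,0.08],[-0.004,-0.002,0.002],0.1],[[-0.002,0.0024,0.08],[-0.004,-0.002,0.002],0.1],[[-0.002,0.0024,0.08],[-0.004,-0.002,0.002],0.1],[[-0.002,0.0024,0.08],[-0.004,-0.002,0.002],0.1]], "squeeze": 30}}

```text
clock: 4.02
eef_pos: [463.3, -96.3, 30.5]
tcp_rot: [3.139, 0.001, 1.531]
contact_force: [1.1, -0.2, -0.1]
opening: 0.549
```

```bash
python3 go.py 461.5 -96.3 28 1.531
```

```text
4.02 [463.3 -96.3  30.5] [3.139e+00 1.000e-03 1.531e+00] op 0.549 F [ 1.1 -0.2 -0.1]
[-0.0001, -0.0018, 0.0025] [0.003, 0.001, 0.0]
```

{"op": "send_rows", "data": {"plan": [[[0,-0.002,0.002],[0,0,0],0.1],[[0,-0.002,0.002],[0,0,0],-0.8],[[0,-0.002,0.002],[0,0,0],-0.8],[[0,-0.002,0.002],[0,0,0],-0.8],[[0,-0.002,0.002],[0,0,0],-0.8]], "squeeze": 30}}

```text
clock: 4.43
eef_pos: [462.8, -96.6, 30.8]
tcp_rot: [3.135, 0.001, 1.531]
contact_force: [-2.6, -0.3, 17.1]
opening: 0.326
```

```bash
python3 go.py 461.5 -96.3 120 1.531
```

```text
4.43 [462.8 -96.6  30.8] [3.135e+00 1.000e-03 1.531e+00] op 0.326 F [-2.6 -0.3 17.1]
[0.0002, -0.0008, -0.0892] [0.006, 0.001, -0.0]
```

{"op": "send_rows", "data": {"plan": [[[0,-0.001,-0.03],[0,0,0],-0.8],[[0,-0.001,-0.09],[0,0,0],-0.8],[[0,-0.001,-0.14],[0,0,0],-0.8],[[0,-0.001,-0.14],[0,0,0],-0.8],[[0,-0.001,-0.14],[0,0,0],-0.8]]}}

```text
clock: 4.85
eef_pos: [464.3, -97.2, 177.6]
tcp_rot: [3.124, 0.003, 1.531]
contact_force: [1.3, -0.0, 0.3]
opening: 0.322
```

```bash
python3 - <<'E'
from rig import viewer
import cv2
im=viewer.grab_frame('wrist'); cv2.imwrite('pics/w4.png',im[:,:,::-1])
E
python3 go.py 512 261.3 165 1.578
```

```text
4.9 [463.1 -96.9 175. ] [3.127e+00 3.000e-03 1.531e+00] op 0.323 F [ 0.4 -0.3 -0.9]
[0.3599, 0.0344, 0.0096] [0.014, 0.003, -0.047]
```

View pics/w4.png

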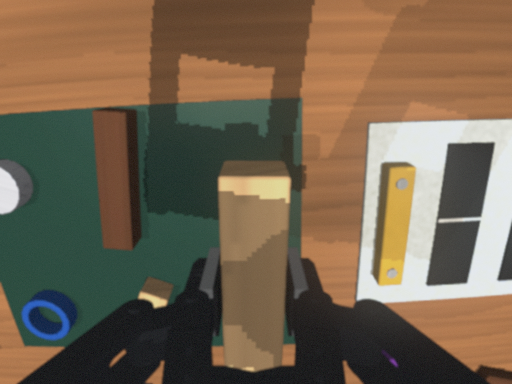

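```bash
python3 - <<'E'
from rig import viewer
from h import *
p=viewer.camera_params('wrist'); print(back([[255,177],[255,369],[219,177],[290,177]],174.2,p)); print(back([[255,160]],146.2,p))
E
```

```text
[[ 412.10453814  -93.75433651  174.2       ]
 [ 507.35284074  -97.4274427   174.2       ]
 [ 411.56658613 -107.16081774  174.2       ]
 [ 412.61493602  -80.72594703  174.2       ]]
[[412.26650126 -93.70135694 146.2       ]]
```

{"op": "send_rows", "data": {"plan": [[[0.36,0.035,0.01],[0.014,0.003,-0.047],-0.8],[[0.36,0.035,0.01],[0.014,0.003,-0.047],-0.8],[[0.36,0.035,0.01],[0.014,0.003,-0.047],-0.8],[[0.36,0.035,0.01],[0.014,0.003,-0.047],-0.8],[[0.36,0.035,0.01],[0.014,0.003,-0.047],-0.8]]}}

```text
clock: 5.32
eef_pos: [490.1, 111.4, 166.9]
tcp_rot: [-3.141, 0.0, 1.577]
contact_force: [0.1, 0.5, -0.5]
opening: 0.317
```

```bash
python3 go.py 512.5 261.3 100 1.578
```

```text
5.32 [490.1 111.4 166.9] [-3.141  0.     1.577] op 0.317 F [ 0.1  0.5 -0.5]
[0.1497, 0.0234, 0.0669] [-0.0, 0.0, -0.001]
```

{"op": "send_rows", "data": {"plan": [[[0.15,0.0235,0.067],[0,0,-0.001],-0.8],[[0.15,0.0235,0.067],[0,0,-0.001],-0.8],[[0.15,0.0235,0.067],[0,0,-0.001],-0.8],[[0.15,0.0235,0.067],[0,0,-0.001],-0.8],[[0.15,0.0235,0.067],[0,0,-0.001],-0.8]]}}

```text
clock: 5.73
eef_pos: [511.8, 266.4, 96.6]
tcp_rot: [-3.14, -0.0, 1.581]
contact_force: [-1.1, -0.3, 0.2]
opening: 0.318
```

```bash
python3 - <<'E'
from rig import viewer
import cv2
im=viewer.grab_frame('wrist'); cv2.imwrite('pics/w5.png',im[:,:,::-1])
E
python3 go.py 512.5 261.3 39 1.578
```

```text
5.78 [511.3 264.   97.5] [-3.139e+00  1.000e-03  1.582e+00] op 0.321 F [-0.9 -0.5 -0.4]
[-0.0027, 0.0013, 0.0585] [-0.003, 0.001, 0.004]
```

View pics/w5.png

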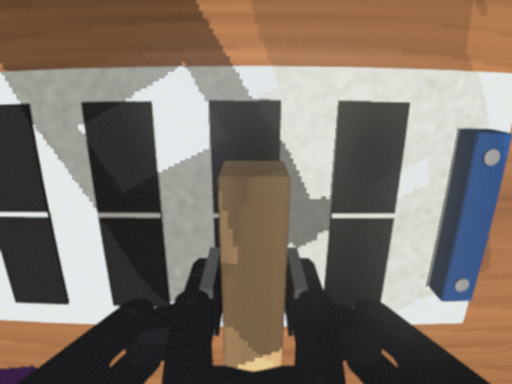

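{"op": "send_rows", "data": {"plan": [[[-0.0027,0.0013,0.03],[-0.003,0.001,0.004],-0.8],[[-0.0027,0.0013,0.05],[-0.003,0.001,0.004],-0.8],[[-0.0027,0.0013,0.056],[-0.003,0.001,0.004],-0.8],[[-0.0027,0.0013,0.056],[-0.003,0.001,0.004],-0.8],[[-0.0027,0.0013,0.056],[-0.003,0.001,0.004],-0.8]]}}

```text
clock: 6.2
eef_pos: [512.6, 260.6, 42.0]
tcp_rot: [-3.142, 0.0, 1.577]
contact_force: [0.2, 0.5, -0.1]
opening: 0.317
```

```bash
python3 - <<'E'
from rig import viewer
import cv2
im=viewer.grab_frame('wrist'); cv2.imwrite('pics/w6.png',im[:,:,::-1])
E
python3 go.py 512.5 261.3 38 1.578
```

```text
6.25 [513.1 261.   42.6] [ 3.14  -0.     1.577] op 0.317 F [0.1 0.2 0.6]
[0.0003, -0.0006, 0.0046] [0.001, -0.0, -0.001]
```

View pics/w6.png

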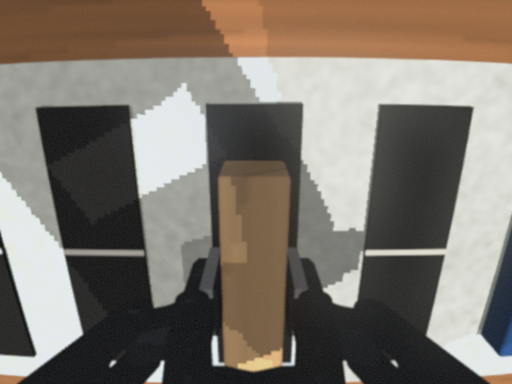

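```bash
python3 - <<'E'
from rig import viewer
from h import *
p=viewer.camera_params('wrist')
print('strip near edge',back([[207,103.5],[302,103]],9,p)); print('white lines',back([[105,252.5],[405,252.5]],9,p))
print('batten end top',back([[220,177],[290,177]],41.8,p),back([[222,160.5],[286,160.5]],13.8,p))
E
```

```text
strip near edge [[437.35121405 240.37707958   9.        ]
 [436.88532708 282.79495783   9.        ]]
white lines [[512.65333506 183.57558897   9.        ]
 [511.77719455 341.24989959   9.        ]]
batten end top [[462.27534723 248.72018711  41.8       ]
 [462.12454662 274.9346701   41.8       ]] [[462.26660935 246.96643675  13.8       ]
 [462.0995735  276.06460815  13.8       ]]
```

{"op": "send_rows", "data": {"plan": [[[0.0003,-0.0005,0.004],[0,0,0],-0.8],[[0.0003,-0.0005,0.005],[0,0,0],-0.8],[[0.0003,-0.0005,0.005],[0,0,0],-0.8],[[0.0003,-0.0005,0.005],[0,0,0],-0.8],[[0.0003,-0.0005,0.005],[0,0,0],-0.8]]}}

```text
clock: 6.67
eef_pos: [512.9, 261.3, 38.0]
tcp_rot: [3.14, -0.001, 1.577]
contact_force: [-0.3, -1.3, 1.8]
opening: 0.321
```

{"op": "send_rows", "data": {"plan": [[[0,0,0],[0,0,0],0.1],[[0,0,0],[0,0,0],0.1],[[0,0,0],[0,0,0],0.1],[[0,0,0],[0,0,0],0.1],[[0,0,-0.03],[0,0,0],0.1]]}}

```text
clock: 7.08
eef_pos: [509.7, 259.8, 63.9]
tcp_rot: [-3.136, 0.003, 1.577]
contact_force: [-0.6, -0.8, -0.6]
opening: 0.555
```

```bash
python3 go.py 457 -217 180 1.457
```

```text
7.08 [509.7 259.8  63.9] [-3.136e+00  3.000e-03  1.577e+00] op 0.555 F [-0.6 -0.8 -0.6]
[-0.4768, -0.0564, -0.1144] [-0.005, 0.003, 0.12]
```

{"op": "send_rows", "data": {"plan": [[[0,0,-0.05],[0,0,0],0.1],[[0,0,-0.1],[0,0,0],0.1],[[-0.1,-0.01,-0.15],[0,0,0],0.1],[[-0.477,-0.056,-0.15],[-0.005,0.003,0.12],0.1],[[-0.477,-0.056,-0.15],[-0.005,0.003,0.12],0.1]]}}

```text
clock: 7.5
eef_pos: [498.4, 142.1, 183.1]
tcp_rot: [3.138, -0.001, 1.452]
contact_force: [-0.5, -0.5, -1.3]
opening: 0.547
```

```bash
python3 - <<'E'
from rig import viewer
import cv2
im=viewer.grab_frame('wrist'); cv2.imwrite('pics/w7.png',im[:,:,::-1])
E
python3 go.py 457 -217 180 1.457
```

```text
7.55 [496.3 135.6 182.6] [3.141e+00 3.000e-03 1.456e+00] op 0.551 F [-2.  -5.6  0.1]
[-0.3548, 0.0014, 0.0037] [0.0, 0.003, -0.001]
```

View pics/w7.png

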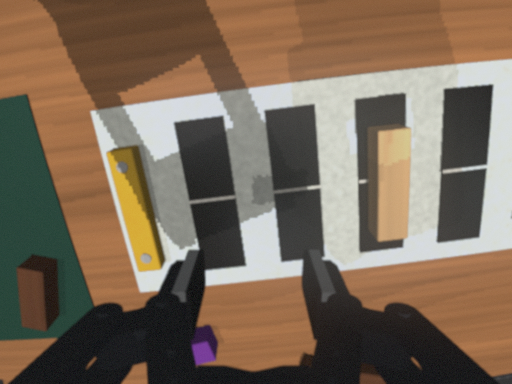

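Placed batten 100 looks right. Go for the 125.

{"op": "send_rows", "data": {"plan": [[[-0.355,0.0015,0.004],[0,0.003,0],0.1],[[-0.355,0.0015,0.004],[0,0.003,0],0.1],[[-0.355,0.0015,0.004],[0,0.003,0],0.1],[[-0.355,0.0015,0.004],[0,0.003,0],0.1],[[-0.355,0.0015,0.004],[0,0.003,0],0.1]]}}

```text
clock: 7.97
eef_pos: [473.7, -66.2, 180.5]
tcp_rot: [3.141, 0.0, 1.456]
contact_force: [0.8, -0.9, 0.4]
opening: 0.549
```

```bash
python3 go.py 457 -217 150 1.455
```

```text
7.97 [473.7 -66.2 180.5] [3.141 0.    1.456] op 0.549 F [ 0.8 -0.9  0.4]
[-0.1517, 0.0006, 0.0305] [0.0, 0.0, 0.001]
```

{"op": "send_rows", "data": {"plan": [[[-0.152,0.001,0.03],[0,0,0],0.1],[[-0.152,0.001,0.03],[0,0,0],0.1],[[-0.152,0.001,0.03],[0,0,0],0.1],[[-0.152,0.001,0.03],[0,0,0],0.1],[[-0.152,0.001,0.03],[0,0,0],0.1]]}}

```text
clock: 8.38
eef_pos: [456.5, -221.9, 149.6]
tcp_rot: [3.142, 0.001, 1.453]
contact_force: [0.6, 0.9, 0.5]
opening: 0.553
```

```bash
python3 - <<'E'
from rig import viewer
import cv2
im=viewer.grab_frame('wrist'); cv2.imwrite('pics/w8.png',im[:,:,::-1])
E
python3 go.py 457 -217 31 1.455
```

```text
8.43 [ 456.7 -219.7  149.9] [-3.141  0.     1.453] op 0.548 F [-0.1  0.4 -0.5]
[0.0028, 0.0001, 0.1189] [-0.0, 0.0, -0.002]
```

View pics/w8.png

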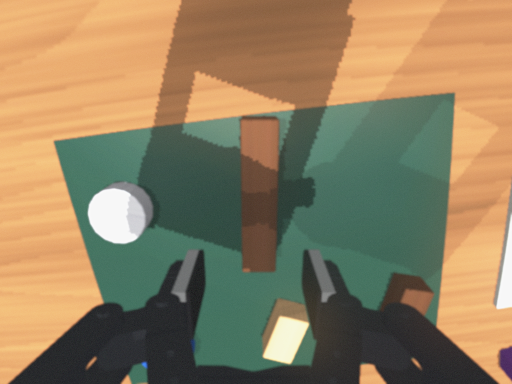

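```bash
python3 - <<'E'
from rig import viewer
from h import *
im=cv2.imread('pics/w8.png'); cv2.imwrite('pics/w8c.png',cv2.resize(im[100:285,215:305],None,fx=3,fy=3))
p=viewer.camera_params('wrist')
print(back([[240,121],[279,121],[243,271],[276,271]],30,p)); print(back([[240,117]],2,p))
E
```

```text
[[ 396.67352263 -221.70153661   30.        ]
 [ 399.92874572 -194.23479614   30.        ]
 [ 517.5630469  -235.18528509   30.        ]
 [ 520.80386286 -208.0720967    30.        ]]
[[ 396.31665882 -222.74566339    2.        ]]
```

View pics/w8c.png

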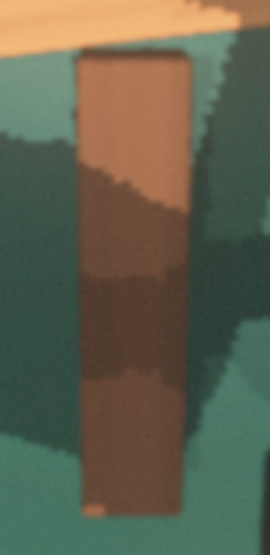

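```bash
python3 go.py 459 -216 29.5 1.458
```

```text
8.43 [ 456.7 -219.7  149.9] [-3.141  0.     1.453] op 0.548 F [-0.1  0.4 -0.5]
[0.004, 0.0019, 0.1204] [-0.0, 0.0, -0.005]
```

{"op": "send_rows", "data": {"plan": [[[0.004,0.002,0.04],[0,0,-0.005],0.1],[[0.004,0.002,0.08],[0,0,-0.005],0.1],[[0.004,0.002,0.11],[0,0,-0.005],0.1],[[0.004,0.002,0.12],[0,0,-0.005],0.1],[[0.004,0.002,0.12],[0,0,-0.005],0.1]]}}

```text
clock: 8.85
eef_pos: [457.5, -214.4, 27.9]
tcp_rot: [-3.136, -0.001, 1.458]
contact_force: [-0.5, 0.0, 0.6]
opening: 0.551
```

```bash
python3 go.py 459 -216 29.5 1.458
```

```text
8.85 [ 457.5 -214.4   27.9] [-3.136e+00 -1.000e-03  1.458e+00] op 0.551 F [-0.5  0.   0.6]
[-0.0015, 0.0016, -0.0016] [-0.005, -0.001, 0.0]
```

{"op": "send_rows", "data": {"plan": [[[-0.0015,0.0015,-0.001],[-0.005,0,0],0.1],[[-0.0015,0.0015,-0.001],[-0.005,0,0],-0.8],[[-0.0015,0.0015,-0.001],[-0.005,0,0],-0.8],[[-0.0015,0.0015,-0.001],[-0.005,0,0],-0.8],[[-0.0015,0.0015,-0.001],[-0.005,0,0],-0.8]]}}

```text
clock: 9.27
eef_pos: [460.2, -216.5, 30.8]
tcp_rot: [3.138, -0.001, 1.458]
contact_force: [-0.2, 1.0, 8.1]
opening: 0.321
```

```bash
python3 go.py 459 -216 165 1.458
```

```text
9.27 [ 460.2 -216.5   30.8] [ 3.138e+00 -1.000e-03  1.458e+00] op 0.321 F [-0.2  1.   8.1]
[0.0004, -0.0009, -0.1342] [0.003, -0.001, 0.0]
```

{"op": "send_rows", "data": {"plan": [[[0,0,-0.03],[0,0,0],-0.8],[[0,0,-0.09],[0,0,0],-0.8],[[0,0,-0.135],[0,0,0],-0.8],[[0,0,-0.135],[0,0,0],-0.8],[[0,0,-0.135],[0,0,0],-0.8]]}}

```text
clock: 9.68
eef_pos: [462.8, -217.9, 172.0]
tcp_rot: [3.129, 0.003, 1.458]
contact_force: [0.5, 0.3, -1.3]
opening: 0.322
```

```bash
python3 - <<'E'
from rig import viewer
import cv2
im=viewer.grab_frame('wrist'); cv2.imwrite('pics/w9.png',im[:,:,::-1])
E
python3 go.py 512 341.3 165 1.578
```

```text
9.73 [ 461.7 -217.4  169.4] [3.132e+00 2.000e-03 1.458e+00] op 0.324 F [ 0.4  0.  -1.1]
[0.5608, -0.0127, 0.0033] [0.01, 0.002, -0.12]
```

View pics/w9.png

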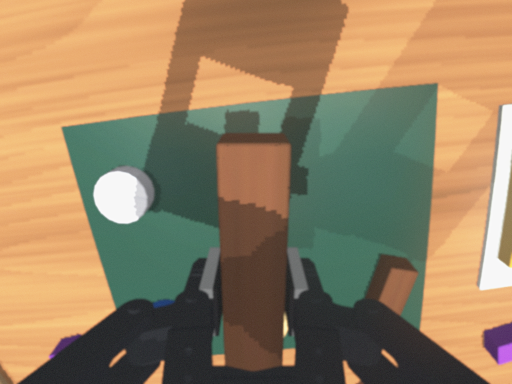

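```bash
cat > off.py <<'E'
import sys
from rig import viewer,status
from h import *
# row of near top edge -> offset of batten centre from TCP along tool y
s=status.sense();p=viewer.camera_params('wrist'); M=R.from_euler('xyz',s['tcp_rot'])
row,L=float(sys.argv[1]),float(sys.argv[2])
e=M.inv().apply(back([[255,row]],s['eef_pos'][2]-.8,p)[0]-s['eef_pos']); print('edge',e,'centre off',e[1]+L/2)
E
python3 off.py 143 125
```

```text
edge [  1.02069879 -63.8552148    0.16257006] centre off -1.355214801490554
```

{"op": "send_rows", "data": {"plan": [[[0.56,-0.012,0.003],[0.01,0.002,-0.12],-0.8],[[0.56,-0.012,0.003],[0.01,0.002,-0.12],-0.8],[[0.56,-0.012,0.003],[0.01,0.002,-0.12],-0.8],[[0.56,-0.012,0.003],[0.01,0.002,-0.12],-0.8],[[0.56,-0.012,0.003],[0.01,0.002,-0.12],-0.8]]}}

```text
clock: 10.15
eef_pos: [478.5, -7.4, 164.9]
tcp_rot: [-3.14, 0.0, 1.578]
contact_force: [1.3, 0.5, -0.7]
opening: 0.322
```

```bash
python3 go.py 512.5 341.3 165 1.578
```

```text
10.15 [478.5  -7.4 164.9] [-3.14   0.     1.578] op 0.322 F [ 1.3  0.5 -0.7]
[0.3484, 0.0363, -0.0003] [-0.001, 0.0, -0.0]
```

{"op": "send_rows", "data": {"plan": [[[0.348,0.036,0],[0,0,0],-0.8],[[0.348,0.036,0],[0,0,0],-0.8],[[0.348,0.036,0],[0,0,0],-0.8],[[0.348,0.036,0],[0,0,0],-0.8],[[0.348,0.036,0],[0,0,0],-0.8]]}}

```text
clock: 10.57
eef_pos: [497.8, 200.2, 164.1]
tcp_rot: [-3.139, 0.001, 1.578]
contact_force: [1.1, -0.7, -1.4]
opening: 0.322
```

```bash
python3 go.py 513 341.4 100 1.578
```

```text
10.57 [497.8 200.2 164.1] [-3.139e+00  1.000e-03  1.578e+00] op 0.322 F [ 1.1 -0.7 -1.4]
[0.1411, 0.0163, 0.064] [-0.003, 0.001, -0.0]
```

{"op": "send_rows", "data": {"plan": [[[0.141,0.0165,0.03],[-0.003,0.001,0],-0.8],[[0.141,0.0165,0.03],[-0.003,0.001,0],-0.8],[[0.141,0.0165,0.064],[-0.003,0.001,0],-0.8],[[0.141,0.0165,0.064],[-0.003,0.001,0],-0.8],[[0.141,0.0165,0.064],[-0.003,0.001,0],-0.8]]}}

```text
clock: 10.98
eef_pos: [511.0, 344.7, 94.7]
tcp_rot: [-3.138, 0.002, 1.58]
contact_force: [-0.8, -0.5, -1.3]
opening: 0.325
```

```bash
python3 go.py 513 341.4 42 1.578
```

```text
10.98 [511.  344.7  94.7] [-3.138e+00  2.000e-03  1.580e+00] op 0.325 F [-0.8 -0.5 -1.3]
[-0.0032, 0.0022, 0.0527] [-0.004, 0.002, 0.002]
```

{"op": "send_rows", "data": {"plan": [[[-0.003,0.002,0.02],[-0.004,0.002,0.002],-0.8],[[-0.003,0.002,0.045],[-0.004,0.002,0.002],-0.8],[[-0.003,0.002,0.052],[-0.004,0.002,0.002],-0.8],[[-0.003,0.002,0.052],[-0.004,0.002,0.002],-0.8],[[-0.003,0.002,0.052],[-0.004,0.002,0.002],-0.8]]}}

```text
clock: 11.4
eef_pos: [512.6, 341.1, 42.7]
tcp_rot: [-3.141, 0.0, 1.578]
contact_force: [0.7, -0.1, -1.0]
opening: 0.321
```

```bash
python3 - <<'E'
from rig import viewer
import cv2
im=viewer.grab_frame('wrist'); cv2.imwrite('pics/w10.png',im[:,:,::-1])
E
python3 go.py 513 341.4 38 1.578
```

```text
11.45 [513.3 341.5  43.6] [ 3.141e+00 -1.000e-03  1.578e+00] op 0.324 F [-0.8  0.2  0.2]
[-0.0001, -0.0003, 0.0056] [0.001, -0.001, 0.0]
```

View pics/w10.png

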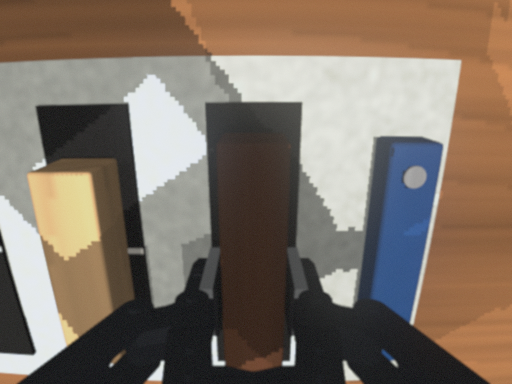

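```bash
python3 - <<'E'
from rig import viewer
from h import *
im=cv2.imread('pics/w10.png'); cv2.imwrite('pics/w10c.png',cv2.convertScaleAbs(cv2.resize(im[95:225,195:315],None,fx=4,fy=4),alpha=2))
p=viewer.camera_params('wrist')
print('strip near edge',back([[207,102.5],[301,102.5]],9,p)); print('line',back([[136,250.5]],9,p))
print('batten end top',back([[220,143],[290,143]],42.8,p)); print('100 end', back([[31,174],[95,171]],37,p))
E
```

```text
strip near edge [[437.11124931 320.71175993   9.        ]
 [436.82231225 362.94897168   9.        ]]
line [[511.91214668 280.52587568   9.        ]]
batten end top [[449.64793263 329.49754207  42.8       ]
 [449.47455706 354.8932395   42.8       ]]
100 end [[463.01781521 251.62640659  37.        ]
 [461.77774445 278.86359019  37.        ]]
```

View pics/w10c.png

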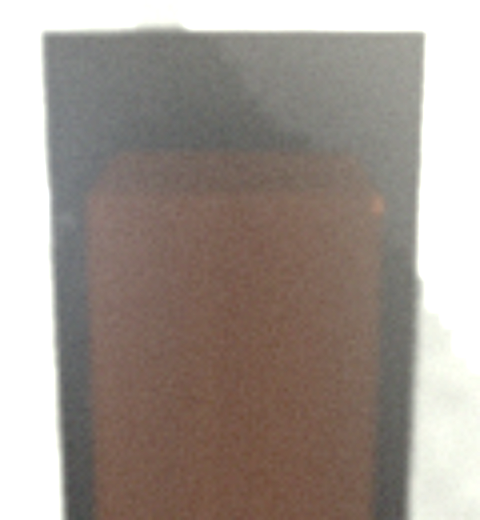

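{"op": "send_rows", "data": {"plan": [[[0,0,0.005],[0,0,0],-0.8],[[0,0,0.006],[0,0,0],-0.8],[[0,0,0.006],[0,0,0],-0.8],[[0,0,0.006],[0,0,0],-0.8],[[0,0,0.006],[0,0,0],-0.8]]}}

```text
clock: 11.87
eef_pos: [513.5, 341.6, 38.0]
tcp_rot: [3.14, -0.001, 1.578]
contact_force: [-1.6, -0.8, 0.1]
opening: 0.322
```

{"op": "send_rows", "data": {"plan": [[[0,0,0],[0,0,0],0.1],[[0,0,0],[0,0,0],0.1],[[0,0,0],[0,0,0],0.1],[[0,0,0],[0,0,0],0.1],[[0,0,-0.03],[0,0,0],0.1]]}}

```text
clock: 12.28
eef_pos: [510.5, 339.6, 63.6]
tcp_rot: [-3.136, 0.003, 1.578]
contact_force: [-0.5, -0.7, -0.2]
opening: 0.553
```

{"op": "send_rows", "data": {"plan": [[[0,0,-0.03],[0,0,0],0.1],[[0,0,-0.07],[0,0,0],0.1],[[-0.03,-0.02,-0.11],[0,0,0],0.1],[[-0.08,-0.04,-0.15],[0,0,0],0.1],[[-0.08,-0.04,-0.17],[0,0,0],0.1]]}}

```text
clock: 12.7
eef_pos: [472.2, 263.4, 225.4]
tcp_rot: [-3.133, 0.005, 1.579]
contact_force: [1.2, 0.5, -0.3]
opening: 0.55
```

```bash
python3 - <<'E'
from rig import viewer
import cv2
im=viewer.grab_frame('wrist'); cv2.imwrite('pics/w11.png',im[:,:,::-1])
E
python3 go.py 540 -105 170 1.27
```

```text
12.75 [473.5 262.  232.4] [-3.139e+00  3.000e-03  1.578e+00] op 0.551 F [ 0.5 -1.1  4.3]
[-0.3673, 0.0639, 0.0633] [-0.002, 0.003, 0.308]
```

View pics/w11.png

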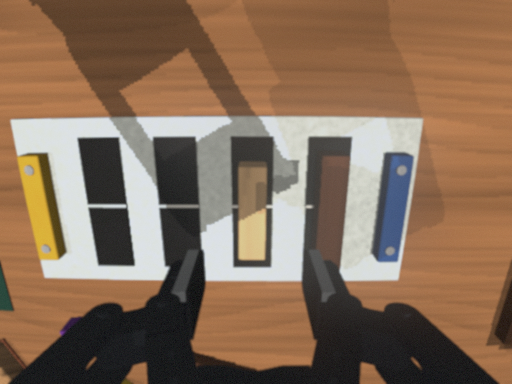

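{"op": "send_rows", "data": {"plan": [[[-0.367,0.064,0.063],[0,0.003,0.308],0.1],[[-0.367,0.064,0.063],[0,0.003,0.308],0.1],[[-0.367,0.064,0.063],[0,0.003,0.308],0.1],[[-0.367,0.064,0.063],[0,0.003,0.308],0.1],[[-0.367,0.064,0.063],[0,0.003,0.308],0.1]]}}

```text
clock: 13.17
eef_pos: [510.4, 60.6, 195.3]
tcp_rot: [-3.141, 0.0, 1.27]
contact_force: [0.7, -0.1, 0.1]
opening: 0.55
```

```bash
python3 go.py 550 -95 170 1.27
```

```text
13.17 [510.4  60.6 195.3] [-3.141  0.     1.27 ] op 0.55 F [ 0.7 -0.1  0.1]
[-0.1369, 0.0839, 0.0253] [-0.001, 0.0, 0.0]
```

{"op": "send_rows", "data": {"plan": [[[-0.137,0.084,0.025],[0,0,0],0.1],[[-0.137,0.084,0.025],[0,0,0],0.1],[[-0.137,0.084,0.025],[0,0,0],0.1],[[-0.137,0.084,0.025],[0,0,0],0.1],[[-0.137,0.084,0.025],[0,0,0],0.1]]}}

```text
clock: 13.58
eef_pos: [551.3, -100.9, 169.5]
tcp_rot: [3.141, 0.002, 1.267]
contact_force: [-0.8, 0.4, 0.4]
opening: 0.55
```

```bash
python3 - <<'E'
from rig import viewer
import cv2
im=viewer.grab_frame('wrist'); cv2.imwrite('pics/w12.png',im[:,:,::-1])
cv2.imwrite('pics/w12c.png',cv2.resize(im[150:350,180:360,::-1],None,fx=3,fy=3))
E
python3 go.py 592.5 -98.7 29.5 1.27
```

```text
13.63 [550.4 -98.3 169.7] [-3.141e+00  1.000e-03  1.266e+00] op 0.551 F [ 0.5 -0.2  0.4]
[0.0123, 0.0404, 0.1401] [-0.001, 0.001, -0.004]
```

View pics/w12.png

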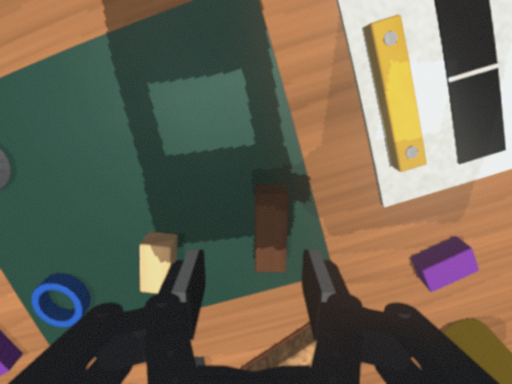

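```bash
python3 - <<'E'
from rig import viewer
from h import *
im=cv2.imread('pics/w12.png'); cv2.imwrite('pics/w12d.png',cv2.convertScaleAbs(cv2.resize(im[165:290,235:315],None,fx=4,fy=4),alpha=1.8))
p=viewer.camera_params('wrist')
q=back([[254.5,191],[289,191],[255.5,271],[286,271]],30,p);print(q,q.mean(0))
E
```

```text
[[ 549.85597828  -97.00224426   30.        ]
 [ 558.3481582   -70.0135522    30.        ]
 [ 621.89168387 -118.65880056   30.        ]
 [ 630.14564344  -92.59975868   30.        ]] [590.06036595 -94.56858892  30.        ]
```

View pics/w12d.png

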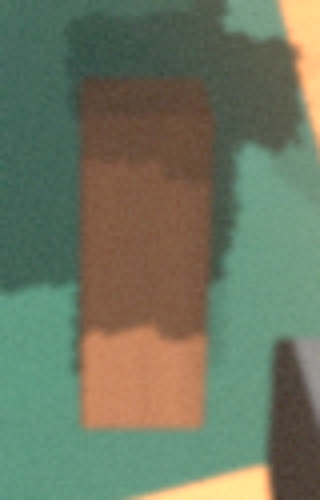

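```bash
python3 go.py 592 -96.5 29.5 1.274
```

```text
13.63 [550.4 -98.3 169.7] [-3.141e+00  1.000e-03  1.266e+00] op 0.551 F [ 0.5 -0.2  0.4]
[0.0143, 0.0392, 0.1401] [-0.001, 0.001, -0.008]
```

{"op": "send_rows", "data": {"plan": [[[0.014,0.039,0.02],[0,0,-0.008],0.1],[[0.014,0.039,0.06],[0,0,-0.008],0.1],[[0.014,0.039,0.1],[0,0,-0.008],0.1],[[0.014,0.039,0.13],[0,0,-0.008],0.1],[[0.014,0.039,0.14],[0,0,-0.008],0.1]]}}

```text
clock: 14.05
eef_pos: [588.6, -95.1, 25.3]
tcp_rot: [-3.134, 0.001, 1.275]
contact_force: [-1.5, 0.5, 0.3]
opening: 0.549
```

```bash
python3 go.py 592 -96.5 29.5 1.274
```

```text
14.05 [588.6 -95.1  25.3] [-3.134e+00  1.000e-03  1.275e+00] op 0.549 F [-1.5  0.5  0.3]
[-0.0004, 0.0036, -0.0042] [-0.008, 0.001, 0.001]
```

{"op": "send_rows", "data": {"plan": [[[0,0.0036,-0.003],[-0.008,0,0],0.1],[[0,0.0036,-0.003],[-0.008,0,0],0.1],[[0,0.0036,-0.003],[-0.008,0,0],-0.8],[[0,0.0036,-0.003],[-0.008,0,0],-0.8],[[0,0.0036,-0.003],[-0.008,0,0],-0.8]]}}

```text
clock: 14.47
eef_pos: [593.7, -96.2, 30.7]
tcp_rot: [3.137, 0.001, 1.275]
contact_force: [-0.3, 1.8, 8.9]
opening: 0.322
```

```bash
python3 go.py 592 -96.5 29.5 1.274
```

```text
14.47 [593.7 -96.2  30.7] [3.137e+00 1.000e-03 1.275e+00] op 0.322 F [-0.3  1.8  8.9]
[-0.0008, -0.0016, 0.0012] [0.004, 0.001, 0.001]
```

{"op": "send_rows", "data": {"plan": [[[0,0,-0.03],[0,0,0],-0.8],[[0,0,-0.09],[0,0,0],-0.8],[[0,0,-0.135],[0,0,0],-0.8],[[0,0,-0.135],[0,0,0],-0.8],[[0,0,-0.135],[0,0,0],-0.8]]}}

```text
clock: 14.88
eef_pos: [596.7, -96.6, 172.9]
tcp_rot: [3.126, -0.001, 1.275]
contact_force: [1.0, -0.2, -0.6]
opening: 0.315
```

```bash
python3 - <<'E'
from rig import viewer
import cv2
im=viewer.grab_frame('wrist'); cv2.imwrite('pics/w13.png',im[:,:,::-1])
E
python3 go.py 513 181.4 165 1.578; python3 off.py 207 75
```

```text
14.93 [595.3 -96.3 169.9] [ 3.13  -0.     1.275] op 0.322 F [-0.3  0.7 -1.1]
[0.2416, -0.1598, 0.0032] [0.012, 0.001, -0.303]
edge [  0.83358757 -39.16337129   0.34452134] centre off -1.6633712880208051
```

View pics/w13.png

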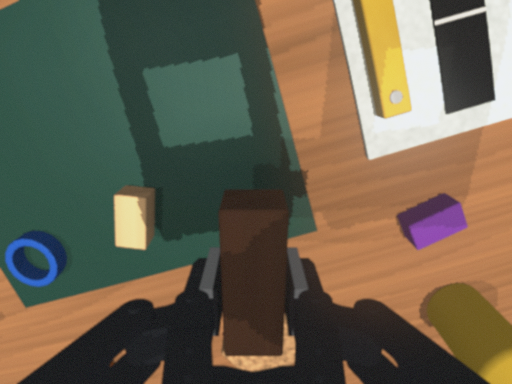

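{"op": "send_rows", "data": {"plan": [[[0.242,-0.16,0.003],[0.012,0.001,-0.303],-0.8],[[0.242,-0.16,0.003],[0.012,0.001,-0.303],-0.8],[[0.242,-0.16,0.003],[0.012,0.001,-0.303],-0.8],[[0.242,-0.16,0.003],[0.012,0.001,-0.303],-0.8],[[0.242,-0.16,0.003],[0.012,0.001,-0.303],-0.8]]}}

```text
clock: 15.35
eef_pos: [533.8, 105.5, 164.5]
tcp_rot: [-3.14, 0.0, 1.577]
contact_force: [0.5, 0.1, -0.1]
opening: 0.32
```

```bash
python3 go.py 513 181.4 100 1.578
```

```text
15.35 [533.8 105.5 164.5] [-3.14   0.     1.577] op 0.32 F [ 0.5  0.1 -0.1]
[0.076, -0.0202, 0.0645] [-0.002, 0.0, -0.001]
```

{"op": "send_rows", "data": {"plan": [[[0.076,-0.02,0.0645],[-0.002,0,-0.001],-0.8],[[0.076,-0.02,0.0645],[-0.002,0,-0.001],-0.8],[[0.076,-0.02,0.0645],[-0.002,0,-0.001],-0.8],[[0.076,-0.02,0.0645],[-0.002,0,-0.001],-0.8],[[0.076,-0.02,0.0645],[-0.002,0,-0.001],-0.8]]}}

```text
clock: 15.77
eef_pos: [511.8, 181.6, 98.8]
tcp_rot: [-3.139, 0.002, 1.58]
contact_force: [-0.3, -0.8, -0.9]
opening: 0.32
```

```bash
python3 go.py 513 181.4 42 1.578
```

```text
15.77 [511.8 181.6  98.8] [-3.139e+00  2.000e-03  1.580e+00] op 0.32 F [-0.3 -0.8 -0.9]
[-0.0001, 0.0013, 0.0568] [-0.002, 0.002, 0.002]
```

{"op": "send_rows", "data": {"plan": [[[0,0.0013,0.03],[-0.002,0.002,0.002],-0.8],[[0,0.0013,0.05],[-0.002,0.002,0.002],-0.8],[[0,0.0013,0.056],[-0.002,0.002,0.002],-0.8],[[0,0.0013,0.056],[-0.002,0.002,0.002],-0.8],[[0,0.0013,0.056],[-0.002,0.002,0.002],-0.8]]}}

```text
clock: 16.18
eef_pos: [513.7, 180.8, 43.5]
tcp_rot: [3.142, -0.001, 1.577]
contact_force: [0.0, 0.5, -0.0]
opening: 0.318
```

```bash
python3 - <<'E'
from rig import viewer
from h import *
p=viewer.camera_params('wrist'); im=viewer.grab_frame('wrist'); cv2.imwrite('pics/w14.png',im[:,:,::-1])
cv2.imwrite('pics/w14c.png',cv2.convertScaleAbs(cv2.resize(im[90:280,190:320,::-1],None,fx=3,fy=3),alpha=2))
for r in(205,207,209,211): print(r,back([[220,r],[290,r]],42.6,p)[:,:2].ravel())
print(back([[207,103],[302,103]],9,p))
E
python3 go.py 513 181.4 38 1.578
```

```text
205 [474.05466366 168.27269724 473.89316779 195.27945858]
207 [474.87877765 168.25077726 474.71709409 195.31425279]
209 [475.70638775 168.22869623 475.54451553 195.3492702 ]
211 [476.53752949 168.20645274 476.37546765 195.3845128 ]
[[437.69463564 160.10599664   9.        ]
 [437.43070224 202.79360354   9.        ]]
16.23 [514.  181.1  43.9] [ 3.141e+00 -1.000e-03  1.577e+00] op 0.317 F [ 0.5 -0.5 -0.4]
[0.0003, -0.001, 0.0059] [0.001, -0.001, -0.001]
```

View pics/w14c.png

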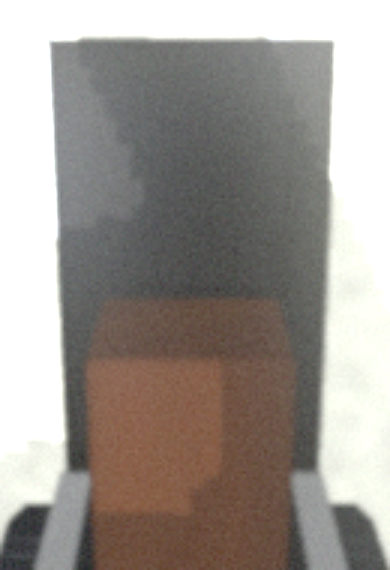

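{"op": "send_rows", "data": {"plan": [[[0,-0.001,0.004],[0,0,0],-0.8],[[0,-0.001,0.006],[0,0,0],-0.8],[[0,-0.001,0.006],[0,0,0],-0.8],[[0,-0.001,0.006],[0,0,0],-0.8],[[0,-0.001,0.006],[0,0,0],-0.8]]}}

```text
clock: 16.65
eef_pos: [513.1, 181.2, 38.2]
tcp_rot: [3.14, -0.001, 1.578]
contact_force: [-0.4, 0.4, -0.4]
opening: 0.318
```

{"op": "send_rows", "data": {"plan": [[[0,0,0],[0,0,0],0.1],[[0,0,0],[0,0,0],0.1],[[0,0,0],[0,0,0],0.1],[[0,0,0],[0,0,0],0.1],[[0,0,-0.03],[0,0,0],0.1]]}}

```text
clock: 17.07
eef_pos: [510.0, 180.1, 64.4]
tcp_rot: [-3.136, 0.001, 1.578]
contact_force: [-0.6, -0.4, -0.5]
opening: 0.551
```

{"op": "send_rows", "data": {"plan": [[[0,0,-0.03],[0,0,0],0.1],[[0,0,-0.07],[0,0,0],0.1],[[-0.03,0,-0.1],[0,0,0],0.1],[[-0.08,0,-0.12],[0,0,0],0.1],[[-0.12,0,-0.12],[0,0,0],0.1]]}}

```text
clock: 17.48
eef_pos: [513.3, 70.7, 187.1]
tcp_rot: [-3.142, 0.001, 1.58]
contact_force: [2.0, 0.4, -0.1]
opening: 0.552
```

```bash
python3 go.py 550 -200 165 1.165
```

```text
17.48 [513.3  70.7 187.1] [-3.142e+00  1.000e-03  1.580e+00] op 0.552 F [ 2.   0.4 -0.1]
[-0.2711, 0.0342, 0.0223] [0.0, 0.001, 0.415]
```

{"op": "send_rows", "data": {"plan": [[[-0.271,0.034,0.022],[0,0,0.415],0.1],[[-0.271,0.034,0.022],[0,0,0.415],0.1],[[-0.271,0.034,0.022],[0,0,0.415],0.1],[[-0.271,0.034,0.022],[0,0,0.415],0.1],[[-0.271,0.034,0.022],[0,0,0.415],0.1]]}}

```text
clock: 17.9
eef_pos: [540.5, -137.1, 169.7]
tcp_rot: [3.141, 0.001, 1.162]
contact_force: [1.5, 0.1, 0.4]
opening: 0.549
```

```bash
python3 go.py 555 -195 165 1.165
```

```text
17.9 [ 540.5 -137.1  169.7] [3.141e+00 1.000e-03 1.162e+00] op 0.549 F [1.5 0.1 0.4]
[-0.0473, 0.0363, 0.0048] [0.001, 0.001, -0.003]
```

{"op": "send_rows", "data": {"plan": [[[-0.047,0.036,0.005],[0,0,-0.003],0.1],[[-0.047,0.036,0.005],[0,0,-0.003],0.1],[[-0.047,0.036,0.005],[0,0,-0.003],0.1],[[-0.047,0.036,0.005],[0,0,-0.003],0.1],[[-0.047,0.036,0.005],[0,0,-0.003],0.1]]}}

```text
clock: 18.32
eef_pos: [554.3, -194.0, 164.5]
tcp_rot: [-3.141, 0.0, 1.165]
contact_force: [-0.5, 0.3, -0.3]
opening: 0.551
```

```bash
python3 - <<'E'
from rig import viewer
from h import *
p=viewer.camera_params('wrist'); im=viewer.grab_frame('wrist'); cv2.imwrite('pics/w15.png',im[:,:,::-1])
c=proj([[595,-209,20]],p)[0].astype(int); print(c); x,y=np.maximum(c-60,0)
cv2.imwrite('pics/w15c.png',cv2.resize(im[y:y+120,x:x+120,::-1],None,fx=5,fy=5)); print(x,y)
E
```

```text
[255 237]
195 177
```

View pics/w15.png

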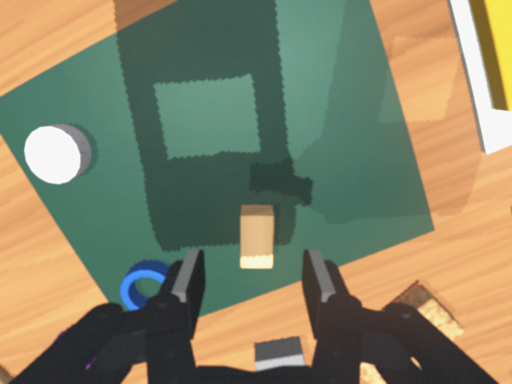

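View pics/w15c.png

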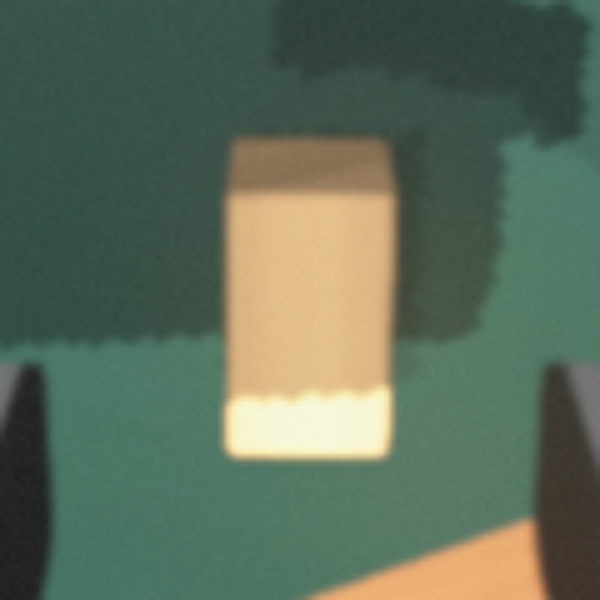

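```bash
python3 - <<'E'
from rig import viewer
from h import *
p=viewer.camera_params('wrist')
q=back([[240,215.4],[274,215.4],[240,268.6],[273,268.6]],30,p);print(q[:,:2],q.mean(0)); d=q[2:].mean(0)-q[:2].mean(0); print(np.arctan2(d[1],d[0]),np.arctan2(*(q[1]-q[0])[[1,0]])-np.pi/2)
E
python3 go.py 593.5 -209.5 29.5 1.165
```

```text
[[ 567.28082807 -210.98186225]
 [ 578.3348436  -185.21818538]
 [ 613.19744929 -231.43145609]
 [ 624.6013004  -204.86254224]] [ 595.85360534 -208.12351149   30.        ]
-0.4102582672392587 -0.4052996312793473
18.37 [ 554.4 -193.5  164.7] [-3.141  0.     1.166] op 0.545 F [0.4 0.2 0.4]
[0.0008, 0.0422, 0.1352] [-0.0, 0.0, 0.001]
```

{"op": "send_rows", "data": {"plan": [[[0.002,0.044,0.04],[0,0,0.003],0.1],[[0.002,0.044,0.08],[0,0,0.003],0.1],[[0.002,0.044,0.115],[0,0,0.003],0.1],[[0.002,0.044,0.13],[0,0,0.003],0.1],[[0.002,0.044,0.134],[0,0,0.003],0.1]]}}

```text
clock: 18.78
eef_pos: [592.9, -206.5, 26.5]
tcp_rot: [-3.134, 0.001, 1.165]
contact_force: [-0.2, 0.5, 0.0]
opening: 0.548
```

```bash
python3 go.py 595.5 -209 28.5 1.163
```

```text
18.78 [ 592.9 -206.5   26.5] [-3.134e+00  1.000e-03  1.165e+00] op 0.548 F [-0.2  0.5  0. ]
[-0.0012, 0.0034, -0.0021] [-0.007, 0.001, 0.002]
```

{"op": "send_rows", "data": {"plan": [[[-0.0012,0.0034,-0.002],[-0.007,0,0.002],0.1],[[-0.0012,0.0034,-0.002],[-0.007,0,0.002],0.1],[[-0.0012,0.0034,-0.002],[-0.007,0,0.002],-0.8],[[-0.0012,0.0034,-0.002],[-0.007,0,0.002],-0.8],[[-0.0012,0.0034,-0.002],[-0.007,0,0.002],-0.8]]}}

```text
clock: 19.2
eef_pos: [596.9, -209.2, 30.7]
tcp_rot: [3.139, 0.0, 1.163]
contact_force: [-0.2, 2.3, 8.6]
opening: 0.318
```

{"op": "send_rows", "data": {"plan": [[[0,0,-0.03],[0,0,0],-0.8],[[0,0,-0.09],[0,0,0],-0.8],[[0,0,-0.135],[0,0,0],-0.8],[[0,0,-0.135],[0,0,0],-0.8],[[0,0,-0.135],[0,0,0],-0.8]]}}

```text
clock: 19.62
eef_pos: [599.9, -210.3, 173.0]
tcp_rot: [3.128, -0.0, 1.162]
contact_force: [0.8, -0.4, -0.1]
opening: 0.323
```

```bash
python3 - <<'E'
from rig import viewer
import cv2
im=viewer.grab_frame('wrist'); cv2.imwrite('pics/w16.png',im[:,:,::-1])
E
python3 go.py 513 101.5 165 1.578
```

```text
19.67 [ 598.5 -209.8  170.1] [ 3.131 -0.     1.162] op 0.319 F [-0.2 -0.1 -0.5]
[0.2518, -0.2022, 0.003] [0.01, 0.002, -0.416]
```

View pics/w16.png

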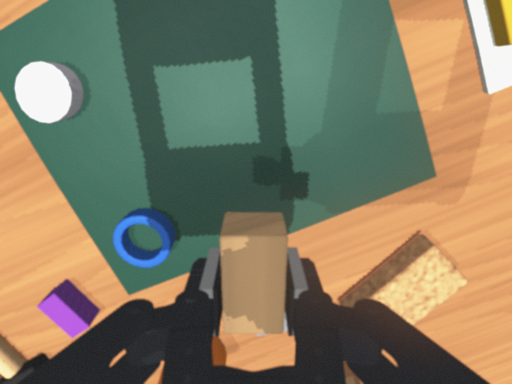

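{"op": "send_rows", "data": {"plan": [[[0.252,-0.202,0.003],[0.01,0.002,-0.416],-0.8],[[0.252,-0.202,0.003],[0.01,0.002,-0.416],-0.8],[[0.252,-0.202,0.003],[0.01,0.002,-0.416],-0.8],[[0.252,-0.202,0.003],[0.01,0.002,-0.416],-0.8],[[0.252,-0.202,0.003],[0.01,0.002,-0.416],-0.8]]}}

```text
clock: 20.08
eef_pos: [541.0, -6.4, 164.5]
tcp_rot: [-3.141, -0.0, 1.581]
contact_force: [1.0, 0.4, 0.0]
opening: 0.316
```

```bash
python3 go.py 513 101.5 100 1.578
```

```text
20.08 [541.   -6.4 164.5] [-3.141 -0.     1.581] op 0.316 F [1.  0.4 0. ]
[0.1081, -0.0269, 0.0645] [-0.001, -0.0, 0.003]
```

{"op": "send_rows", "data": {"plan": [[[0.108,-0.027,0.0645],[0,0,0.003],-0.8],[[0.108,-0.027,0.0645],[0,0,0.003],-0.8],[[0.108,-0.027,0.0645],[0,0,0.003],-0.8],[[0.108,-0.027,0.0645],[0,0,0.003],-0.8],[[0.108,-0.027,0.0645],[0,0,0.003],-0.8]]}}

```text
clock: 20.5
eef_pos: [510.5, 102.9, 98.1]
tcp_rot: [-3.137, 0.001, 1.581]
contact_force: [-0.1, -0.7, 0.2]
opening: 0.32
```

```bash
python3 go.py 513 101.5 42 1.578
```

```text
20.5 [510.5 102.9  98.1] [-3.137e+00  1.000e-03  1.581e+00] op 0.32 F [-0.1 -0.7  0.2]
[-0.0014, 0.0028, 0.0561] [-0.005, 0.001, 0.003]
```

{"op": "send_rows", "data": {"plan": [[[-0.0014,0.0025,0.03],[-0.005,0.001,0.003],-0.8],[[-0.0014,0.0025,0.05],[-0.005,0.001,0.003],-0.8],[[-0.0014,0.0025,0.056],[-0.005,0.001,0.003],-0.8],[[-0.0014,0.0025,0.056],[-0.005,0.001,0.003],-0.8],[[-0.0014,0.0025,0.056],[-0.005,0.001,0.003],-0.8]]}}

```text
clock: 20.92
eef_pos: [513.3, 100.7, 42.6]
tcp_rot: [3.141, -0.0, 1.577]
contact_force: [-0.1, 0.5, -0.2]
opening: 0.321
```

```bash
python3 - <<'E'
from rig import viewer
from h import *
p=viewer.camera_params('wrist'); im=viewer.grab_frame('wrist'); cv2.imwrite('pics/w17.png',im[:,:,::-1])
cv2.imwrite('pics/w17c.png',cv2.convertScaleAbs(cv2.resize(im[90:290,160:320,::-1],None,fx=3,fy=3),alpha=1.5))
for r in(240,242,244,246,248,250): print(r,back([[220,r],[290,r]],42.6,p)[:,:2].ravel())
for r in (102,103,104):print(r,back([[207,r],[302,r]],9,p)[:,:2].ravel())
E
python3 go.py 513 101.5 38 1.578
```

```text
240 [488.20791081  87.80222454 488.04456534 115.66416943]
242 [489.0925766   87.77731268 488.92898459 115.70282193]
244 [489.98140192  87.75221243 489.81756213 115.7417353 ]
246 [490.87443075  87.72692196 490.71034194 115.78091214]
248 [491.77170765  87.70143939 491.60736859 115.82035508]
250 [492.67327779  87.67576283 492.50868726 115.86006678]
102 [436.83134093  80.08039302 436.57374781 122.49804468]
103 [437.26668703  80.06594624 437.00893381 122.51859774]
104 [437.7026952   80.05144825 437.44478122 122.53921299]
20.97 [513.7 100.9  43.1] [ 3.140e+00 -1.000e-03  1.577e+00] op 0.322 F [-0.2  0.2 -0.7]
[0.0006, -0.0007, 0.0051] [0.001, -0.001, -0.001]
```

View pics/w17c.png

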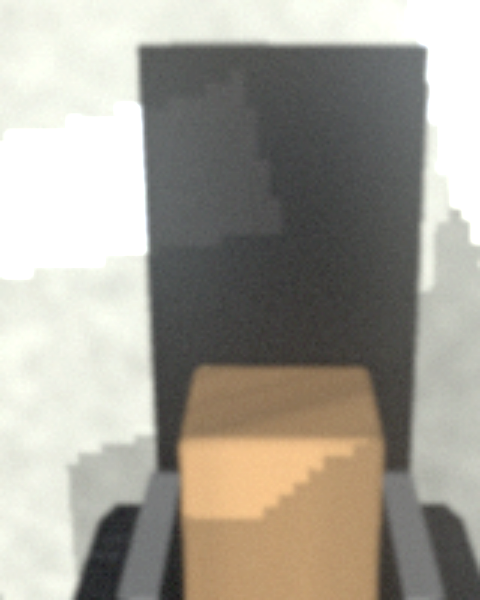

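{"op": "send_rows", "data": {"plan": [[[0.0003,0.0013,0.004],[0,0,0],-0.8],[[0.0003,0.0013,0.005],[0,0,0],-0.8],[[0.0003,0.0013,0.005],[0,0,0],-0.8],[[0.0003,0.0013,0.005],[0,0,0],-0.8],[[0.0003,0.0013,0.005],[0,0,0],-0.8]]}}

```text
clock: 21.38
eef_pos: [515.1, 101.3, 38.4]
tcp_rot: [3.14, -0.001, 1.577]
contact_force: [0.1, -1.1, 0.0]
opening: 0.321
```

{"op": "send_rows", "data": {"plan": [[[0,0,0],[0,0,0],0.1],[[0,0,0],[0,0,0],0.1],[[0,0,0],[0,0,0],0.1],[[0,0,0],[0,0,0],0.1],[[0,0,-0.03],[0,0,0],0.1]]}}

```text
clock: 21.8
eef_pos: [511.9, 100.7, 64.7]
tcp_rot: [-3.136, 0.001, 1.577]
contact_force: [-1.0, -0.3, 1.0]
opening: 0.548
```

{"op": "send_rows", "data": {"plan": [[[0,0,-0.03],[0,0,0],0.1],[[0,0,-0.07],[0,0,0],0.1],[[0.03,-0.02,-0.11],[0,0,0],0.1],[[0.08,-0.04,-0.15],[0,0,0],0.1],[[0.12,-0.06,-0.19],[0,0,0],0.1]]}}

```text
clock: 22.22
eef_pos: [469.8, 182.8, 220.4]
tcp_rot: [-3.136, 0.0, 1.576]
contact_force: [0.9, 0.1, 0.7]
opening: 0.552
```

{"op": "send_rows", "data": {"plan": [[[0,0,0],[0,0,0],0.1],[[0,0,0],[0,0,0],0.1],[[0,0,0],[0,0,0],0.1],[[0,0,0],[0,0,0],0.1],[[0,0,0],[0,0,0],0.1]]}}

```text
clock: 22.63
eef_pos: [469.4, 181.8, 219.1]
tcp_rot: [-3.134, 0.002, 1.575]
contact_force: [0.1, 0.1, -0.4]
opening: 0.551
```

```bash
python3 - <<'E'
from rig import viewer
import cv2
im=viewer.grab_frame('wrist'); cv2.imwrite('pics/w18.png',cv2.resize(im[80:310,:,::-1],None,fx=1.55,fy=1.55,interpolation=cv2.INTER_CUBIC))
cv2.imwrite('pics/w18raw.png',im[:,:,::-1])
for c in('top','scene'): cv2.imwrite(f'pics/{c}9.png',viewer.grab_frame(c)[:,:,::-1])
E
python3 go.py 400 200 300 1.578
```

```text
22.78 [469.7 182.1 219.5] [-3.135e+00  1.000e-03  1.575e+00] op 0.549 F [ 0.6 -0.8  0.7]
[0.0181, -0.0702, -0.08] [-0.007, 0.001, -0.003]
```

View pics/w18.png

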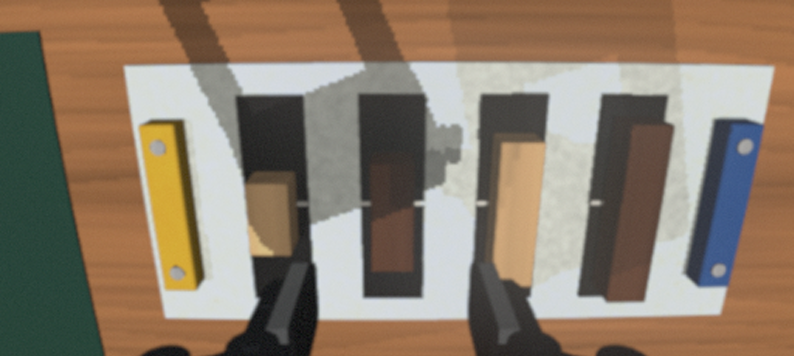

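View pics/scene9.png

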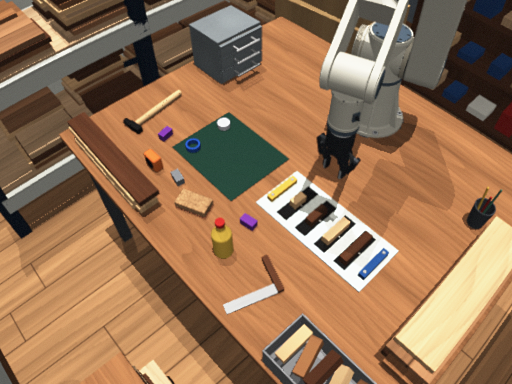

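```bash
python3 - <<'E'
from rig import viewer
from h import *
im=cv2.imread('pics/w18raw.png'); p=viewer.camera_params('wrist'); S=3
o=cv2.resize(im,None,fx=S,fy=S,interpolation=cv2.INTER_CUBIC)
def poly(P,c):
    q=(proj(P,p)+.5)*S-.5; cv2.polylines(o,[np.round(q).astype(np.int32)],1,c,1)
yaw=.0075
for k,L in enumerate((50,75,100,125)):
    y=101.6+80*k; x=512.3-(y-221.6)*yaw
    b=box(x,y,yaw,9,L); st=box(x,y,yaw,6,150,44,3)
    poly(st[[1,3,7,5]],(255,255,0)); poly(b[[1,3,7,5]],(255,0,255)); poly(b[[0,2]],(255,0,255))
cv2.imwrite('pics/o1.png',o[330:870,200:800][:, :]);cv2.imwrite('pics/o2.png',o[330:870,680:1400])
E
```

```text
(no output)
```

View pics/o1.png

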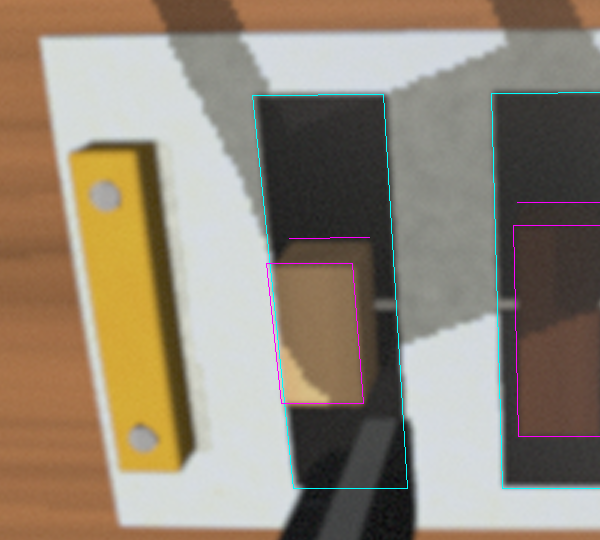

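View pics/o2.png

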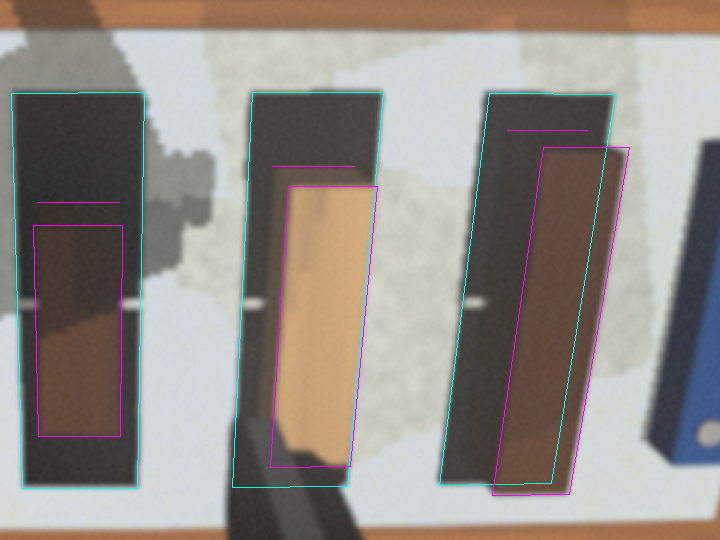

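```bash
python3 - <<'E'
from rig import viewer
from seg import *
for c,f in(('wrist','w18raw'),('top','top9'),('scene','scene9')):
    im=cv2.imread(f'pics/{f}.png')[:,:,::-1]; p=viewer.camera_params(c); d=im.astype(int)
    for k,L in enumerate((50,75,100,125)):
        y=101.6+80*k; x=512.3-(y-221.6)*.0075
        P=proj(box(x,y,.0075,9,L),p); a=np.floor(P.min(0)-4).astype(int); b=np.ceil(P.max(0)+5).astype(int)
        m=np.zeros(im.shape[:2],bool); s=d[a[1]:b[1],a[0]:b[0]]; m[a[1]:b[1],a[0]:b[0]]=(s[...,0]-s[...,2]>(18 if L in(75,125) else 25))
        n,l,st,_=cv2.connectedComponentsWithStats(m.astype(np.uint8)); m=l==1+np.argmax(st[1:,4])
        r=fit(m,p,9,L); print(c,L,m.sum(),np.round(r,3),'off',np.round([r[0]-x,r[1]-y],1))
im=cv2.imread('pics/top9.png'); cv2.imwrite('pics/top9c.png',cv2.resize(im[175:260,75:250],None,fx=4.4,fy=4.4,interpolation=cv2.INTER_CUBIC))
E
```

```text
wrist 50 1638 [ 5.14873e+02  1.02036e+02 -5.80000e-02  9.90000e-02] off [1.7 0.4]
wrist 75 1391 [5.21860e+02 1.81573e+02 1.40000e-02 5.87000e-01] off [ 9.3 -0. ]
wrist 100 2701 [5.13696e+02 2.64318e+02 6.10000e-02 2.31000e-01] off [1.7 2.7]
wrist 125 2922 [5.15501e+02 3.43926e+02 7.40000e-02 5.69000e-01] off [4.1 2.3]
top 50 248 [ 5.16423e+02  1.00540e+02 -5.00000e-03  6.20000e-02] off [ 3.2 -1.1]
top 75 276 [5.18115e+02 1.78827e+02 9.00000e-03 3.41000e-01] off [ 5.5 -2.8]
top 100 235 [5.44560e+02 2.62037e+02 1.10000e-02 1.23500e+00] off [32.6  0.4]
top 125 287 [4.98671e+02 3.62518e+02 1.36000e-01 1.71200e+00] off [-12.7  20.9]
scene 50 188 [5.11908e+02 1.02141e+02 1.60000e-02 9.40000e-02] off [-1.3  0.5]
scene 75 220 [5.09106e+02 1.78967e+02 1.11000e-01 2.92000e-01] off [-3.5 -2.6]
scene 100 369 [5.09073e+02 2.62025e+02 8.00000e-03 6.40000e-02] off [-2.9  0.4]
scene 125 412 [5.09764e+02 3.41329e+02 3.00000e-02 1.47000e-01] off [-1.6 -0.3]
```

View pics/top9c.png

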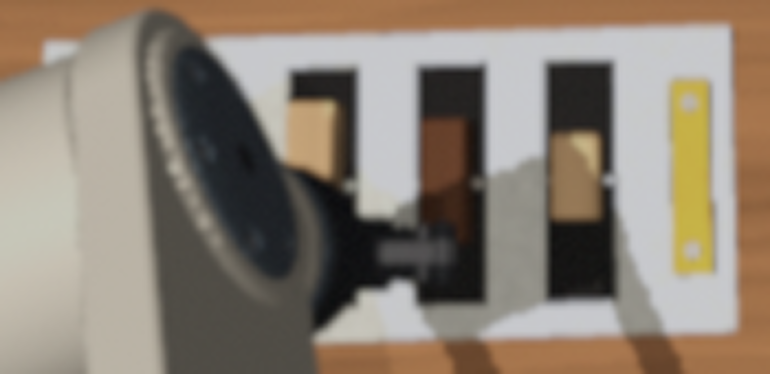

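{"op": "send_rows", "data": {"plan": [[[-0.18,0.0,-0.06],[0,0,0],0.1],[[-0.18,0.0,-0.06],[0,0,0],0.1],[[-0.18,0.0,-0.06],[0,0,0],0.1],[[-0.18,0.0,-0.06],[0,0,0],0.1],[[-0.18,0.0,-0.06],[0,0,0],0.1]]}}

```text
clock: 23.2
eef_pos: [470.8, -1.2, 280.8]
tcp_rot: [-3.136, 0.002, 1.573]
contact_force: [0.5, 0.8, -0.2]
opening: 0.553
```

{"op": "send_rows", "data": {"plan": [[[-0.2,-0.05,0],[0,0,0],0.1],[[-0.2,-0.05,0],[0,0,0],0.1],[[-0.2,-0.05,0],[0,0,0],0.1],[[-0.2,-0.05,0],[0,0,0],0.1],[[-0.2,-0.05,0],[0,0,0],0.1]]}}

```text
clock: 23.62
eef_pos: [420.4, -202.4, 281.3]
tcp_rot: [-3.135, 0.002, 1.573]
contact_force: [0.5, -0.9, -0.3]
opening: 0.555
```

{"op": "send_rows", "data": {"plan": [[[0,0,0],[0,0,0],0.1],[[0,0,0],[0,0,0],0.1],[[0,0,0],[0,0,0],0.1],[[0,0,0],[0,0,0],0.1],[[0,0,0],[0,0,0],0.1]]}}

```text
clock: 24.03
eef_pos: [420.7, -201.2, 281.1]
tcp_rot: [-3.135, 0.002, 1.575]
contact_force: [0.4, -0.7, 0.0]
opening: 0.552
```

```bash
python3 - <<'E'
from rig import viewer
from seg import *
im=viewer.grab_frame('top'); cv2.imwrite('pics/top10.png',im[:,:,::-1]); p=viewer.camera_params('top')
S=4.5; o=cv2.resize(im[175:260,75:250,::-1],None,fx=S,fy=S,interpolation=cv2.INTER_CUBIC)
cv2.imwrite('pics/top10p.png',o); o=o.copy()
d=im.astype(int)
for k,L in enumerate((50,75,100,125)):
    y=100.3+79.8*k; x=515.3-(y-100.3)*.0077
    for P,c in((box(x,y,.0077,6,150,44,3)[[1,3,7,5]],(255,255,0)),(box(x,y,.0077,9,L)[[1,3,7,5]],(255,0,255))):
        q=(proj(P,p)+.5-[75,175])*S-.5; cv2.polylines(o,[np.round(q).astype(np.int32)],1,c,1)
    P=proj(box(x,y,.0077,9,L),p); a=np.floor(P.min(0)-4).astype(int); b=np.ceil(P.max(0)+5).astype(int)
    m=np.zeros(im.shape[:2],bool); s=d[a[1]:b[1],a[0]:b[0]]; m[a[1]:b[1],a[0]:b[0]]=(s[...,0]-s[...,2]>(15 if L in(75,125) else 25))
    n,l,st,_=cv2.connectedComponentsWithStats(m.astype(np.uint8)); m=l==1+np.argmax(st[1:,4])
    r=fit(m,p,9,L); print(L,m.sum(),np.round(r,3),'off',np.round([r[0]-x,r[1]-y],1))
cv2.imwrite('pics/top10c.png',o)
E
```

```text
50 251 [ 5.17085e+02  1.00484e+02 -8.00000e-03  7.30000e-02] off [1.8 0.2]
75 351 [5.15085e+02 1.80154e+02 1.00000e-02 1.21000e-01] off [0.4 0.1]
100 507 [5.14583e+02 2.60703e+02 1.70000e-02 1.00000e-01] off [0.5 0.8]
125 636 [5.14339e+02 3.40694e+02 8.00000e-03 1.41000e-01] off [0.9 1. ]
```

View pics/top10c.png

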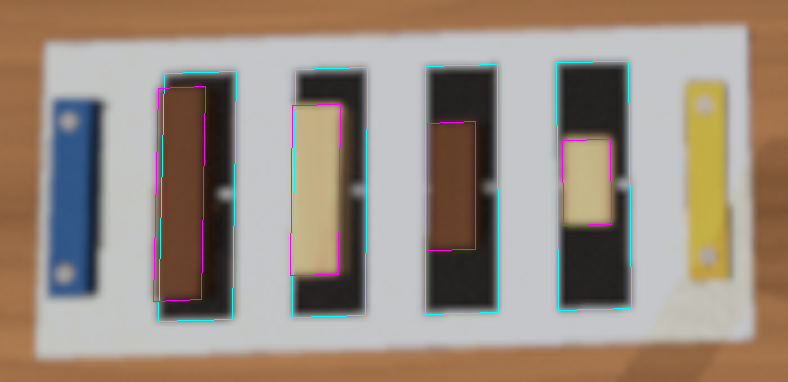

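View pics/top10.png

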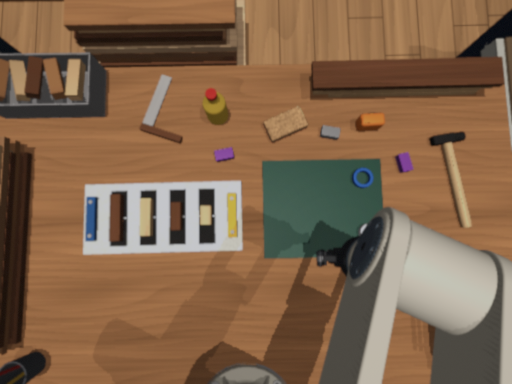

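All four battens sit within about 2 mm of their strip centres, in the right order, with the robot clear.

```bash
python3 -c "
from rig import job
print(job.sign_off())"
```

```text
the job is handed in; nothing more can be done
None
```

The four battens are sorted on the grading board: 50 mm next to the yellow stop, then 75, 100 and 125 mm next to the blue stop. Each was let go on its own strip. The arm was moved clear and the job was handed in at about 24 s of robot time.

- **Placement:** In the final top view, all four lie flat along their strips. Each is within about 2 mm of its strip centre and turned by less than 0.02 rad from the strip direction. The 50 mm batten is the furthest off, about 1.8 mm along its strip.
- **Checks that disagreed:**
  - The cameras differ from each other by 2–4 mm in absolute position, so I judged centring relative to the strips seen in the same picture.
  - In one earlier check, some automatic outline fits gave large offsets. The arm or dark shadows were hiding parts of the battens. I discarded those after comparing with overlays and the clear final view.
- **Forces:** The highest force I saw was about 17 N, while gripping the 100 mm batten.
- **Other objects:** I did not touch the grey or purple look-alikes or anything else in the scene.

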